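# Mark a die block: load, close the hood, start with the spring-return knob

## Robot

A 7-joint arm with a two-finger parallel gripper is mounted at the origin on a cart in front of the work surface, level with it; the furniture and walls round the work are solid. World frame = base frame: x ahead of the robot, y to its left, z up, the work surface at z = 0. Lengths are in mm, angles in rad, forces in N, time in s.
With the tool pointing down it reaches from about 400 to 875 mm from the base axis. Payload 6.5 kg.
Tool frame: the origin (TCP) lies between the finger pads; the fingertips stand 8 mm ahead of it and the grasp point (between the pads) lies 11 mm behind it (arm.tcp_to_tips is the distance from the TCP to the fingertips, in mm); z points along the fingers, y is the direction in which the jaws open and shut (so a half turn about z gives the same grasp; the last joint's range is limited). The gripper opens to 88 mm and grips with 3 to 60 N. Pads are 18 mm wide; open, the fingers measure 123 mm over their backs; the gripper's body (75 mm by 187 mm) begins 45 mm behind the grasp point.
Start: joints at [1.114, 0.536, -0.004, 1.538, 0.003, 1.067, -0.071], TCP at [247.599, -600.987, 246.716] pointing down, gripper open.
Joint ranges: [-2.7, 2.7], [-0.37, 2.16], [-1.27, 1.26], [0.24, 2.4], [-1.31, 4.45], [0.19, 1.91], [-2.76, 2.76]. Speed limits (rad/s): [2.39, 2.39, 3.14, 3.14, 3.14, 3.14, 3.14].

## Interface

Orientations are given as a unit quaternion [w, x, y, z].
In Python, from workcell import arm, vision, sign_off gives the robot as it stands.
- The arm moves only by the tool drive_tool, never from a script. Its argument "series" is a list of rows, each a list of 7 numbers: the shift along the tool's x, y, z in mm, then the turn, a rotation vector about the tool's x, y, z in degrees, then the finger opening in mm, from 0 to 88.1. In form: [[x, y, z, ax, ay, az, fingers], ...]. A call has 1 to 5 rows; each row is the pose to reach, as a shift and turn from the pose commanded when the call began, along the tool's axes at that moment; what a row does not reach only later rows make up. A row lasts 1/10 s, in which the tool goes at most 50 mm and 8.59 degrees, less where a joint would pass 70% of its speed; a pose out of reach is approached as far as the arm can. A call with a gripper value outside its range is refused whole. The fingers move at their own pace and stop on an object; "squeeze" is the grip in N (left out, the last holds). Time passes only in rows, so rows that repeat a pose let the fingers close. It gives the time, the measured TCP pose, the force and the opening at its end, in the units of the state.
- arm.state(): the state, without advancing time (a new reading comes with each control period).
- vision.camera(name): name is "scene" or "side" or "wrist"; returns a dict with "pixels" (400x640x3 uint8, blue, green, red), "vertical_fov" (degrees; the focal length in pixels is half the picture's height over the tangent of half this angle, whatever the lens; pixels are square), "cx", "cy" (the principal point, pixels), "R" (3x3) and "t" (3): a world point X has camera coordinates R X + t; the wrist camera has in their place "T_tool_cam" (4x4, takes a point from camera to tool coordinates, whose origin is the TCP and whose axes are the flange's). Camera axes: x right, y down, z forward; pixel columns grow to the right and rows downward; lengths in mm; the calibration is good to about 2 mm. A picture is of the moment at which its call begins: read the wrist's pose just before it. There is no depth.
- sign_off(): hands the job in, once; it reports no verdict.
The state is a dict: "t": time; "joints": joint angles; "dq": joint speeds; "joint_efforts": joint torques, N m; "position": TCP position; "ee_rot": TCP orientation; "contact_force": force on the tool from outside, world axes, zero at the start; "wrist_torque": the same for the moment, N m; "finger_gap": opening from 0.0 (shut) to 1.0 (fully open).
Only numpy, scipy, OpenCV 4.12 (cv2) and the standard library are available. Lean on these libraries where they do the work, as an engineer would, in place of code of your own. Each camera call takes 0.05 s, during which the arm holds its last target.

## Task

Get the steel die block marked: take it out of its wooden stand and set it down, not drop it, centred on the pad between the two metal cheeks of the marking machine, then lower the hood gently until it is fully shut. Then start the machine: twist the knob on the control box clockwise until you feel it come up against its stop, hold it there a moment without forcing it past, and let it spring back. Leave the other things on the bench where they stand.

Things in the scene. Friction and masses are not known exactly. Their poses are not given: they have to be found in the camera images.
- marker: Marking machine, fixed; grey base 200 x 140 mm, top 20 mm above the bench. Origin on the bench under its pad's centre; x toward the hood's hinge, y along the cheeks, z up. Pad 46 (x) x 60 mm, top at z = 23 mm, between two upright cheeks 60 mm long in y, 7 mm thick, inner faces at x = -24 and 24 mm, tops flared outward, at z = 71 mm. Open at both y ends: fingers fit only at the block's ends.
- nest (a point): Where the centre of the die block must end: 17 mm above the middle of the pad, 40 mm above the bench. Axes as the marker's: the block's 60 mm side goes along y.
- hood (a joint): Angle of the sheet-metal hood (box open below, 155 deep, 120 wide, 70 mm high, 0.28 kg, window on top): 0 = shut over the cheeks, 1.5 rad = upright, open on its stop, where it starts and stays. Hinged on the machine's +x side, which lies to the robot's left; lightly damped; below about 1.1 rad its weight swings it shut, too hard if let go.
- hood_handle (a point): Middle of the hood's bar handle: round steel bar 10 mm thick, 90 mm long along the marker's y, 30 mm clear of the hood's front face, a post at each end. Hood shut: beside it on the -x side, 76 mm above the bench; open: on top. In the hood's axes (the marker's when shut) it is at x = -192, z = +56 mm from the hinge. The bar can turn in the fingers, so the tool may point down all the way.
- hood_hinge (a point): Point on the hood's hinge axis, which runs along the marker's y: 85 mm from the pad's centre along the marker's x, 20 mm above the bench. Axes: the hood's.
- stand: Wooden stand that holds the block at the start, fixed, 66 (x) x 94 (y) mm. Origin underneath its centre. Floor 6 mm above the bench, 4 mm lips at x = -24.5 and 24.5 mm; wooden cheeks 12 mm thick at its y ends, inner faces 66 mm apart, tops 52 mm above the bench. Its x sides are open: only there do fingers reach the block.
- block_mid (a point): Centre of the loose steel die block, 42 (x) x 60 (y) x 34 (z) mm, about 0.32 kg, round mark on top; either way round will do. Starts in the stand, its y along the stand's y. There it can be gripped only across its 42 mm; between the machine's cheeks only by its ends, across its 60 mm: so set it down on the free bench on the way and take it anew.
- die_block: The same block, origin at the centre of its underside.
- control: Control box, grey, 95 (x) x 110 (y) x 39 mm high, fixed. Origin underneath its centre, z up; the knob stands in the middle of its top.
- start_knob: Black start knob on a vertical axis: disc of 42 mm with a grip bar 42 mm long (its x), 12 mm thick (its y), 47 to 81 mm above the bench, white tick on the bar. Origin on its axis, 42 mm up. At rest its x is the control box's x. Turns clockwise from above, against a spring (0.05 N m at rest plus 0.05 N m per rad) that turns it back when released.
- knob_grip (a point): On the knob's axis at the height to grip the bar, 70 mm above the bench; the knob's axes. The knob's rubber-faced stop lies anywhere from 0.55 to 1.25 rad of turn, new each time and hidden: from there the moment rises by about 3 N m per rad. 0.06 N m over the spring's moment is firm contact, 0.48 N m over it is forcing.
- flux_pot: Low green pot, 40 mm wide, 24 mm high: bystander. Origin at its underside.
- brush: Small upright brush on its handle, 11 x 20 x 84 mm: bystander. Origin at its underside.
- jar_5: Black jar with a white lid, 33 mm wide, 47 mm high: bystander. Origin at its underside.
- free_patch (a point): Middle of a clear patch of bench top, about 110 x 110 mm, where the block can be set down and taken anew; on the bench surface. A thin post (torch stand), 152 mm tall, stands 170 mm from it toward the robot, and a magnifier on a post, 116 mm tall, 290 mm to its left: carry things above them. A lamp head hangs 0.6 m above the bench, 70 to 230 mm to the patch's left.

How it is judged:
By the outcome, as a careful person would: the job done as asked, in the order asked, and still so for the second after the job is handed in, with the robot touching nothing.
It also fails if it takes over 72 s, if anything falls off the work surface, if the arm or the gripper's body presses on something with over 40 N, if the wrist force passes 120 N, or if a joint passes its speed limit or range.

## Working session

There is one attempt and no reset: what is moved stays moved. The work goes in short steps, Python scripts to look and compute and a tool call to move; the robot and the scene stay as the last step left them, time stands still between calls to the robot, and variables do not carry over. Pictures are saved under pics/ and viewed, and the job is handed in when it is done.

Besides the shell and the picture viewer there is one more tool, called after "Emit:" as name(argument=value, ...) on one line, values as JSON. drive_tool: Moves the arm, as the interface text tells. Its arguments: {"type":"object","properties":{"series":{"type":"array","items":{"type":"array","items":{"type":"number"}}},"squeeze":{"type":"number"}},"required":["series"]}

```bash
mkdir -p pics; ls; cat > h.py <<'E'
import numpy as np, cv2
from workcell import arm, vision, sign_off
from scipy.spatial.transform import Rotation as Rn
def rot(q): return Rn.from_quat([q[1],q[2],q[3],q[0]])
def cam(name):
    s=arm.state(); c=vision.camera(name)
    f=200/np.tan(np.radians(c["vertical_fov"])/2)
    if name=="wrist":
        T=np.array(c["T_tool_cam"]); Rt=rot(s["ee_rot"]).as_matrix(); p=np.array(s["position"])
        Rw=Rt@T[:3,:3]; o=Rt@T[:3,3]+p
        R=Rw.T; t=-R@o
    else: R=np.array(c["R"]);t=np.array(c["t"])
    return dict(im=np.array(c["pixels"]),f=f,cx=c["cx"],cy=c["cy"],R=R,t=t)
def ray(c,u,v):
    d=c["R"].T@np.array([(u-c["cx"])/c["f"],(v-c["cy"])/c["f"],1]); o=-c["R"].T@c["t"]
    return o,d
def onz(c,u,v,z):
    o,d=ray(c,u,v); return o+d*(z-o[2])/d[2]
def proj(c,X):
    p=c["R"]@np.asarray(X,float)+c["t"]; return c["cx"]+c["f"]*p[0]/p[2], c["cy"]+c["f"]*p[1]/p[2]
E
python3 - <<'E'
from h import *
s=arm.state(); print(s)
import pickle
for n in ("scene","side","wrist"):
    c=cam(n); cv2.imwrite(f"pics/a_{n}.png",c["im"]); pickle.dump(c,open(f"a_{n}.pkl","wb"))
    print(n,c["f"],c["cx"],c["cy"],-c["R"].T@c["t"])
E
```

```text
pics
{'t': 0.0, 'joints': array([ 1.1138038 ,  0.53717712, -0.00439985,  1.53885593,  0.00260667,
        1.06731279, -0.07119218]), 'dq': array([ 0.00166214,  0.00023757, -0.00106632,  0.00097841,  0.00022981,
        0.00166894,  0.00072918]), 'joint_efforts': array([ 6.01850061e-04, -5.70992553e+01,  9.91371498e-01, -2.51614165e+01,
       -5.61272458e-02,  1.77902280e-02,  1.52816242e-04]), 'position': array([ 247.33103876, -600.45449684,  245.83905117]), 'ee_rot': array([-8.39005140e-04,  9.80965619e-01,  1.94179533e-01, -2.44456294e-04]), 'contact_force': array([ 0.45658989, -0.90890537, -1.01947486]), 'wrist_torque': array([ 0.02886526,  0.03470752, -0.06759458]), 'finger_gap': 0.99953142292241}
scene 417.58586672200687 324.7649214154615 198.83960324635572 [-154.38730219  447.91214563 1206.83771548]
side 519.1031192460368 312.5328069163016 203.73018696613704 [  -16.39123274 -1297.09896252   783.15928959]
wrist 297.9511861334523 315.14622324771796 197.38870473032043 [ 316.65287162 -573.13782308  384.34207508]
```

View pics/a_scene.png

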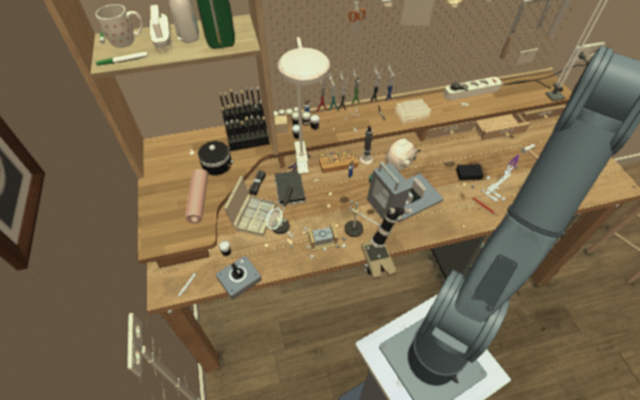

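View pics/a_side.png

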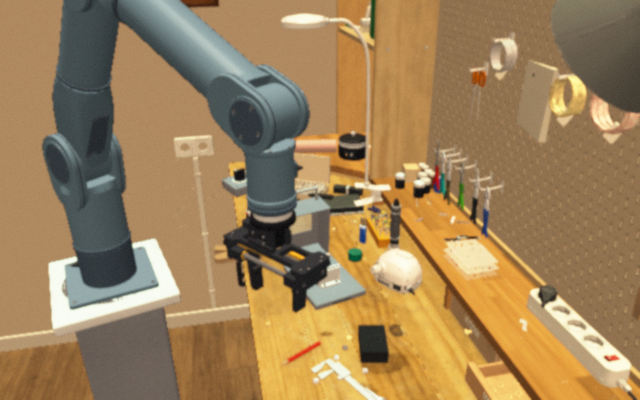

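View pics/a_wrist.png

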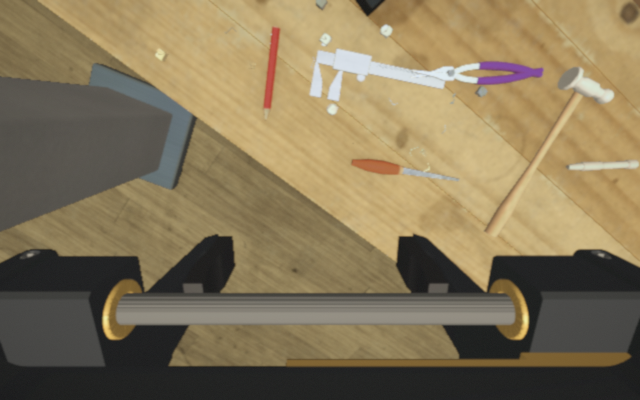

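```bash
python3 - <<'E'
import pickle,cv2
c=pickle.load(open("a_scene.pkl","rb"))["im"]
cv2.imwrite("pics/b1.png",cv2.resize(c[130:310,190:460],(800,533),interpolation=cv2.INTER_CUBIC))
c=pickle.load(open("a_side.pkl","rb"))["im"]
cv2.imwrite("pics/b2.png",cv2.resize(c[140:320,200:470],(800,533),interpolation=cv2.INTER_CUBIC))
E
```

```text
(no output)
```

View pics/b1.png

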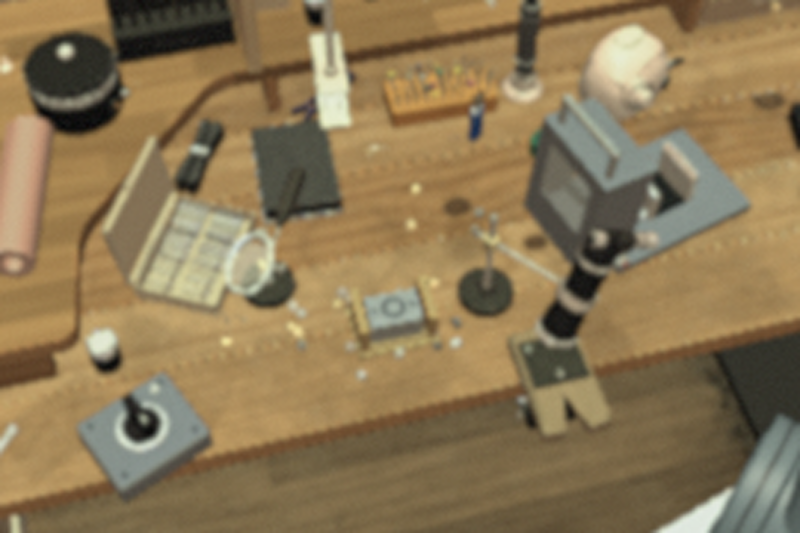

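View pics/b2.png

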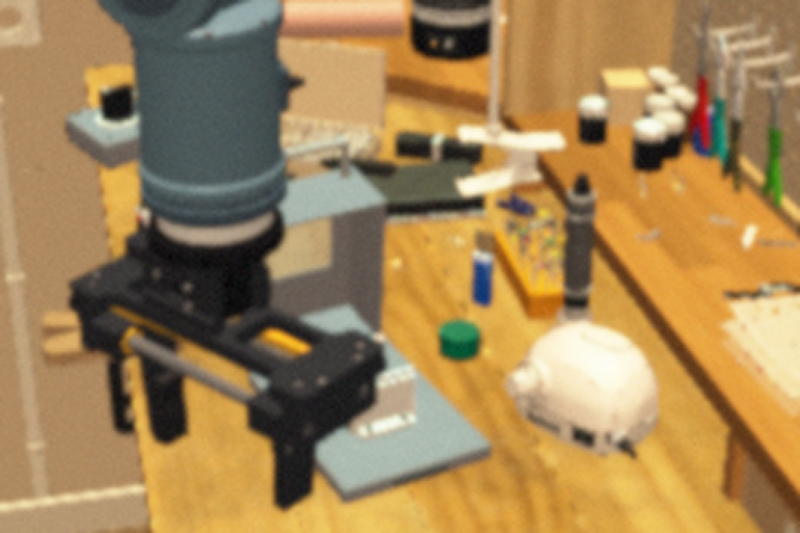

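```bash
python3 - <<'E'
from h import *
import pickle
c=pickle.load(open("a_scene.pkl","rb"))
for n,x,y,z in [("blocktop",393,307,40),("knobtop",138,408,81),("boxL",80,430,39),("boxTop",165,374,39),("boxR",211,440,39),("boxB",124,497,39),("baseR",747,205,20),("baseT",680,130,20),("baseB",622,268,20),("magn base",268,285,0),("torch base",485,292,0),("torchstand clampbase",560,385,0),("flux",540,140,12),("jar",103,350,30),("brush",476,115,40), ("pad-ish",655,190,23),("hood handle",590,130,200)]:
    print(n,onz(c,190+x/2.963,130+y/2.963,z).round())
d=pickle.load(open("a_side.pkl","rb"))
for n,x,y,z in [("baseNearR",490,450,20),("baseNear",345,495,20),("baseL",260,390,20),("baseFar",350,310,20)]:
    print(n,onz(d,200+x/2.963,140+y/2.963,z).round())
E
```

```text
blocktop [494.  69.  40.]
knobtop [494. 368.  81.]
boxL [524. 427.  39.]
boxTop [542. 324.  39.]
boxR [446. 314.  39.]
boxB [432. 416.  39.]
baseR [ 420. -384.   20.]
baseT [ 556. -388.   20.]
baseB [ 420. -197.   20.]
magn base [615. 167.   0.]
torch base [481. -48.   0.]
torchstand clampbase [336. -54.   0.]
flux [ 635. -228.   12.]
jar [608. 370.  30.]
brush [ 691. -165.   40.]
pad-ish [ 492. -299.   23.]
hood handle [ 496. -176.  200.]
baseNearR [ 558. -405.   20.]
baseNear [ 424. -403.   20.]
baseL [ 425. -233.   20.]
baseFar [ 558. -147.   20.]
```

```bash
cat >> h.py <<'E'
def plan(pts, yaw=None, s=None, ref=None):
    """pts: list of (x,y,z,yawdeg); prints shift/turn in the tool axes of ref (commanded) pose (p, yaw)"""
    s=s or arm.state()
    if ref is None: p=np.array(s["position"]); Rm=rot(s["ee_rot"])
    else:
        p=np.array(ref[:3],float); Rm=rotdown(ref[3])
    for q in pts:
        d=Rm.inv().apply(np.array(q[:3])-p); r=(Rm.inv()*rotdown(q[3])).as_rotvec(degrees=True)
        print([*d.round(1).tolist(),*r.round(2).tolist()])
def rotdown(yaw):
    a=np.radians(yaw); x=np.array([np.cos(a),np.sin(a),0]);z=np.array([0,0,-1.]);y=np.cross(z,x)
    return Rn.from_matrix(np.c_[x,y,z])
def lin(a,b,n):
    a=np.array(a,float);b=np.array(b,float); return [a+(b-a)*(i+1)/n for i in range(n)]
def yawof(s=None):
    s=s or arm.state(); x=rot(s["ee_rot"]).as_matrix()[:,0]; return np.degrees(np.arctan2(x[1],x[0]))
E
python3 - <<'E'
from h import *
import pickle
c=pickle.load(open("a_scene.pkl","rb"))
print("lamp",onz(c,303,65,600), yawof())
p0=[247.6,-601,246.7,22.4]
L=lin(p0,[489,-370,330,90],9)
plan(L[:5],ref=p0)
E
```

```text
lamp [627.36469964  50.59629752 600.        ] 22.39216557561638
[34.6, -13.5, -9.3, 0.0, 0.0, -7.51]
[69.2, -27.0, -18.5, 0.0, 0.0, -15.02]
[103.7, -40.5, -27.8, 0.0, 0.0, -22.53]
[138.3, -54.0, -37.0, 0.0, 0.0, -30.04]
[172.9, -67.5, -46.3, 0.0, 0.0, -37.56]
```

Emit:
drive_tool(series=[[35,-13,-10,0,0,-7.5,88],[69,-27,-20,0,0,-15,88],[104,-40,-30,0,0,-22.5,88],[138,-54,-40,0,0,-30,88],[173,-67,-50,0,0,-37.6,88]])

```text
t: 0.65
position: [382.7, -471.9, 296.9]
ee_rot: [-0.0, 0.865, 0.502, -0.0]
contact_force: [-0.5, -1.5, 1.2]
finger_gap: 0.996
```

```bash
python3 - <<'E'
from h import *
s=arm.state(); p=[*s["position"],yawof(s)]; print(np.round(p,1), s["joints"].round(2))
plan(lin(p,[489,-370,330,90],4),ref=p)
E
```

```text
[ 382.7 -471.9  296.9   60.3] [ 0.96  0.43 -0.2   1.59  0.09  1.13  0.22]
[35.3, 10.5, -8.3, 0.0, 0.0, -7.43]
[70.6, 20.9, -16.5, 0.0, 0.0, -14.85]
[105.9, 31.4, -24.8, 0.0, 0.0, -22.28]
[141.2, 41.9, -33.1, 0.0, 0.0, -29.71]
```

Emit:
drive_tool(series=[[35,10,-8,0,0,-7.5,88],[70,21,-16,0,0,-15,88],[106,31,-25,0,0,-22.5,88],[141,42,-33,0,0,-29.7,88],[141,42,-33,0,0,-29.7,88]])

```text
t: 1.15
position: [493.7, -366.6, 330.8]
ee_rot: [0.001, 0.705, 0.709, 0.002]
contact_force: [0.6, 0.5, -0.1]
finger_gap: 0.998
```

```bash
python3 - <<'E'
from h import *
import pickle
c=cam("wrist"); pickle.dump(c,open("c_wrist.pkl","wb")); cv2.imwrite("pics/c_wrist.png",c["im"])
s=arm.state(); print(s["position"],yawof(s), s["joints"].round(2), s["t"])
E
```

```text
[ 491.13677674 -369.41023651  330.01723869] 89.98811139595237 [ 0.82  0.43 -0.34  1.53  0.15  1.22  0.45] 1.2
```

View pics/c_wrist.png

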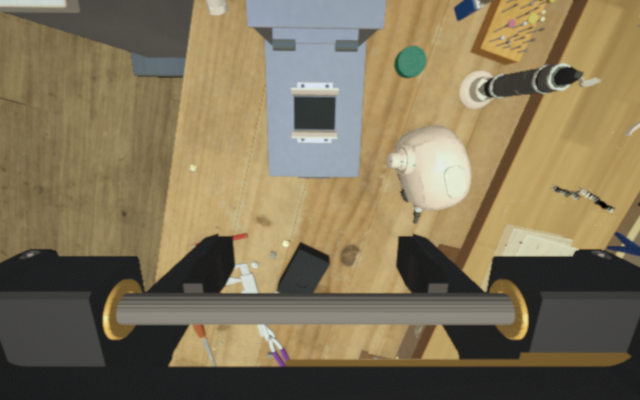

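```bash
python3 - <<'E'
from h import *
import pickle
c=pickle.load(open("c_wrist.pkl","rb"))
im=c["im"]; roi=im[20:190,240:390]
cv2.imwrite("pics/c2.png",cv2.resize(roi,None,fx=4.0,fy=3.5,interpolation=cv2.INTER_CUBIC)[:600])
g=cv2.cvtColor(im,cv2.COLOR_BGR2GRAY)
m=np.zeros_like(g); m[85:140,285:345]=(g[85:140,285:345]<45)*255
ct=max(cv2.findContours(m,cv2.RETR_EXTERNAL,cv2.CHAIN_APPROX_NONE)[0],key=cv2.contourArea)
r=cv2.minAreaRect(ct); print("pad",r)
for p in cv2.boxPoints(r): print(onz(c,p[0],p[1],23).round(1))
print("centre",onz(c,*r[0],23))
hsv=cv2.cvtColor(im,cv2.COLOR_BGR2HSV)
print(im[160,300],im[160,250],hsv[160,300],hsv[160,250],im[95,280],im[105,300])
# base left/right edges per row, by b-r
d=im[...,0].astype(int)-im[...,2]
for v in (70,90,150,160,170):
    u=np.where(d[v]>0)[0]; u=u[(u>240)&(u<390)]; print(v,u.min(),u.max(),onz(c,u.min(),v,20).round(1),onz(c,u.max()+1,v,20).round(1))
for u in (280,300,320,350):
    v=np.where(d[:,u]>0)[0]; v=v[v<200]; print(u,v.max(),onz(c,u,v.max()+1,20).round(1))
E
```

```text
Traceback (most recent call last):
ValueError: max() iterable argument is empty
```

View pics/c2.png

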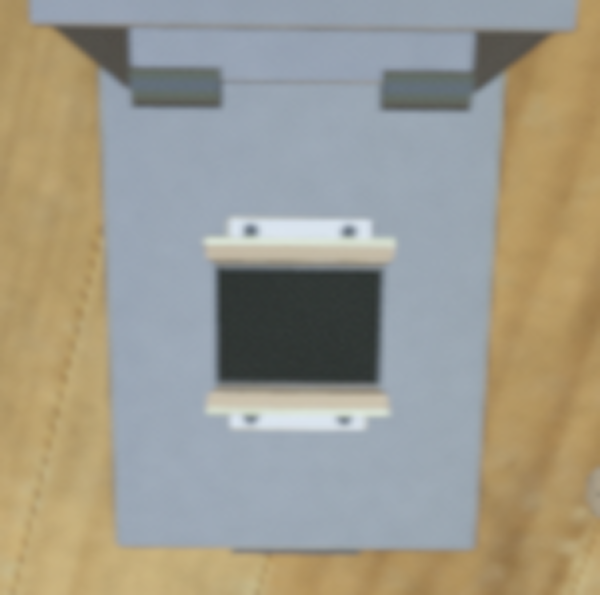

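```bash
python3 - <<'E'
from h import *
import pickle
c=pickle.load(open("c_wrist.pkl","rb"))
im=c["im"]
g=cv2.cvtColor(im,cv2.COLOR_BGR2GRAY)
print(g[112,315],g[150,300])
m=np.zeros_like(g); m[85:140,285:345]=(g[85:140,285:345]<90)*255
ct=max(cv2.findContours(m,cv2.RETR_EXTERNAL,cv2.CHAIN_APPROX_NONE)[0],key=cv2.contourArea)
r=cv2.minAreaRect(ct); print("pad",r)
for p in cv2.boxPoints(r): print(onz(c,p[0],p[1],23).round(1))
print("centre",onz(c,*r[0],23))
d=im[...,0].astype(int)-im[...,2]
for v in (70,90,150,160,170):
    u=np.where(d[v]>0)[0]; u=u[(u>240)&(u<390)]; print(v,u.min(),u.max(),onz(c,u.min(),v,20).round(1),onz(c,u.max()+1,v,20).round(1))
for u in (280,300,320,350):
    v=np.where(d[:,u]>0)[0]; v=v[v<200]; print(u,v.max(),onz(c,u,v.max()+1,20).round(1))
print("hood top edge handle?", -c["R"].T@c["t"], c["R"])
# flare tips at z=71 : pixel rows from crop: v=20+y/3.5,u=240+x/4
for n,x,y,z in [("f1L",204,238,71),("f1R",396,238,71),("f2L",206,414,71),("f2R",390,414,71)]:
    print(n,onz(c,240+x/4,20+y/3.5,z).round(1))
# hood top corners? hood front face top at open : z~20+155*sin
E
```

```text
53 167
pad ((314.5, 112.5), (31.0, 39.0), 90.0)
[ 466.6 -277.7   23. ]
[ 522.  -277.5   23. ]
[ 523.  -320.4   23. ]
[ 466.  -320.7   23. ]
centre [ 494.38868354 -298.77207354   23.        ]
70 266 363 [ 426.5 -242.1   20. ] [ 563.3 -241.4   20. ]
90 267 362 [ 426.8 -268.4   20. ] [ 563.2 -267.7   20. ]
150 269 359 [ 426.3 -353.3   20. ] [ 563.  -352.7   20. ]
160 269 358 [ 425.7 -368.4   20. ] [ 562.2 -367.8   20. ]
170 270 357 [ 426.6 -383.8   20. ] [ 561.4 -383.3   20. ]
280 175 [ 441.7 -393.1   20. ]
300 176 [ 472.4 -394.6   20. ]
320 176 [ 503.3 -394.5   20. ]
350 176 [ 549.6 -394.3   20. ]
hood top edge handle? [ 493.41098058 -293.49444201  469.39133848] [[ 0.99997973  0.00476693  0.00421986]
 [ 0.00336457 -0.9584139   0.28536202]
 [ 0.00540468 -0.28534204 -0.95841051]]
f1L [ 464.6 -268.7   71. ]
f1R [ 525.  -268.4   71. ]
f2L [ 464.1 -331.    71. ]
f2R [ 524.7 -330.7   71. ]
```

Emit:
drive_tool(series=[[50,0,0,0,0,0,88],[100,0,0,0,0,0,88],[150,0,5,0,0,0,88],[200,0,10,0,0,0,88],[250,0,20,0,0,0,88]])

```text
t: 1.7
position: [489.6, -123.1, 310.0]
ee_rot: [0.001, 0.71, 0.704, -0.0]
contact_force: [0.8, 0.1, -0.1]
finger_gap: 0.993
```

Emit:
drive_tool(series=[[50,0,10,0,0,0,88],[100,0,20,0,0,0,88],[130,0,30,0,0,0,88],[130,0,30,0,0,0,88],[130,0,30,0,0,0,88]])

```text
t: 2.2
position: [490.6, 5.4, 279.6]
ee_rot: [-0.0, 0.709, 0.705, -0.001]
contact_force: [0.9, -1.7, 0.2]
finger_gap: 0.999
```

```bash
python3 - <<'E'
from h import *
import pickle
c=cam("wrist"); pickle.dump(c,open("d_wrist.pkl","wb")); cv2.imwrite("pics/d_wrist.png",c["im"])
s=arm.state(); print(s["position"],yawof(s), s["joints"].round(2), s["t"])
E
```

```text
[490.88612133   4.45865855 279.8061817 ] 89.52506636215304 [ 0.35  0.27 -0.54  1.89  0.16  1.03 -0.26] 2.25
```

View pics/d_wrist.png

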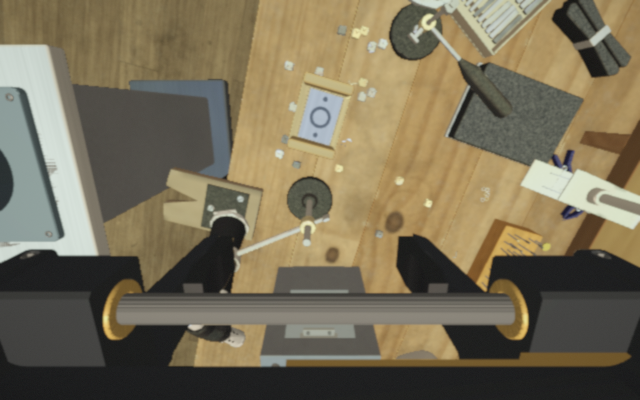

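```bash
python3 - <<'E'
from h import *
import pickle
c=pickle.load(open("d_wrist.pkl","rb"))
im=c["im"]; cv2.imwrite("pics/d2.png",cv2.resize(im[60:230,260:420],None,fx=3.5,fy=3.5,interpolation=cv2.INTER_CUBIC))
d=im[...,0].astype(int)-im[...,2]
m=np.zeros(d.shape,np.uint8); m[70:160,285:360]=(d[70:160,285:360]>5)*255
m=cv2.morphologyEx(m,cv2.MORPH_OPEN,np.ones((3,3)))
ct=max(cv2.findContours(m,cv2.RETR_EXTERNAL,cv2.CHAIN_APPROX_NONE)[0],key=cv2.contourArea)
P=np.array([onz(c,u,v,40)[:2] for u,v in ct[:,0]+0.0],np.float32)
r=cv2.minAreaRect(P); print(r, cv2.minAreaRect(ct))
print(cv2.boxPoints(r))
print("patch candidates",onz(c,380,260,0),"torchbase",onz(c,310,200,0),"magn base",onz(c,415,32,0))
E
```

```text
((497.0988464355469, 67.82007598876953), (57.94486999511719, 39.575645446777344), 73.21502685546875) ((319.57342529296875, 116.42201232910156), (32.949222564697266, 48.94492721557617), 16.699243545532227)
[[469.7874    45.796345]
 [507.67697   34.367664]
 [524.4103    89.84381 ]
 [486.52072  101.27249 ]]
patch candidates [ 591.12705648 -149.94688157    0.        ] torchbase [482.95429131 -50.88466391   0.        ] magn base [617.55623586 168.81993813   0.        ]
```

View pics/d2.png

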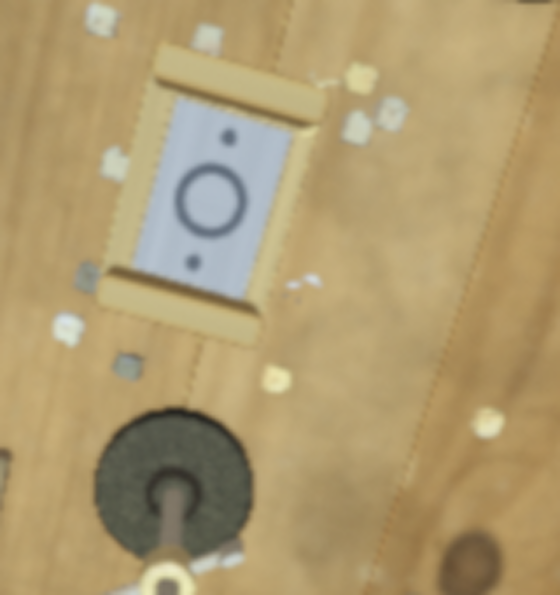

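```bash
python3 - <<'E'
from h import *
s=arm.state(); p=[*s["position"],yawof(s)]; print(p)
c=cam("wrist")
a=np.radians(73.2); ux=np.array([np.cos(a),np.sin(a)])
q=[*(np.array([497,68])-45*ux),150,73.2]; print(q)
plan(lin(p,q,4),ref=p)
# where would block proj be
for z in (40,):
  o=np.array([497,68,z.__float__()])
E
```

```text
[np.float64(490.8861213338828), np.float64(4.458658554288057), np.float64(279.80618170133624), np.float64(89.52506636215304)]
[np.float64(483.99356913749875), np.float64(24.920622611056977), 150, 73.2]
[5.1, -1.8, 32.5, 0.0, 0.0, 4.08]
[10.2, -3.5, 64.9, 0.0, 0.0, 8.16]
[15.3, -5.3, 97.4, 0.0, 0.0, 12.24]
[20.4, -7.1, 129.8, 0.0, 0.0, 16.33]
```

Emit:
drive_tool(series=[[5,-2,32,0,0,4,88],[10,-4,65,0,0,8,88],[15,-5,97,0,0,12,88],[20,-7,130,0,0,16.3,88],[20,-7,130,0,0,16.3,88]])

```text
t: 2.8
position: [481.4, 24.8, 147.0]
ee_rot: [-0.002, 0.803, 0.597, -0.003]
contact_force: [-0.8, -1.0, -0.7]
finger_gap: 0.996
```

```bash
cat > blk.py <<'E'
from h import *
def block(c,z,guess,half=70,thr=5):
    im=c["im"];u,v=map(int,proj(c,guess)); d=im[...,0].astype(int)-im[...,2]
    m=np.zeros(d.shape,np.uint8); sl=(slice(max(v-half,0),v+half),slice(max(u-half,0),u+half)); m[sl]=(d[sl]>thr)*255
    m=cv2.morphologyEx(m,cv2.MORPH_OPEN,np.ones((3,3)))
    ct=max(cv2.findContours(m,cv2.RETR_EXTERNAL,cv2.CHAIN_APPROX_NONE)[0],key=cv2.contourArea)
    P=np.array([onz(c,a,b,z)[:2] for a,b in ct[:,0]+0.0],np.float32)
    return (u,v),cv2.minAreaRect(P)
E
python3 - <<'E'
from blk import *
c=cam("wrist"); cv2.imwrite("pics/e.png",c["im"])
print(block(c,40,[497,68,40]))
s=arm.state(); print(s["position"],yawof(s),s["t"])
E
```

```text
((317, 143), ((497.18182373046875, 67.91340637207031), (58.1710205078125, 39.985443115234375), 73.40482330322266))
[483.03692914  25.02138493 149.10504882] 73.3792149526875 2.85
```

View pics/e.png

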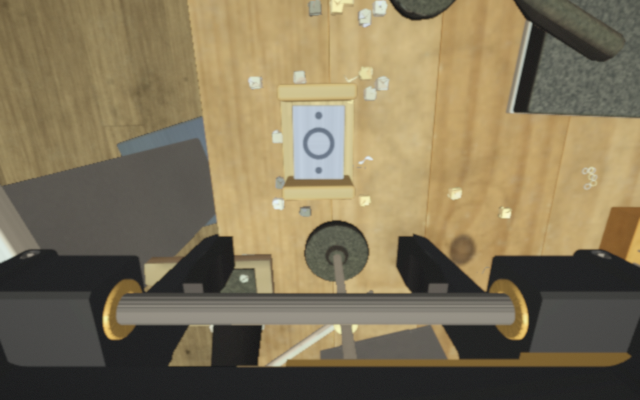

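```bash
python3 - <<'E'
from h import *
s=arm.state(); p=[*s["position"],yawof(s)]
plan([[497.2,67.9,100,73.3],[497.2,67.9,22,73.3]],ref=p)
plan([[497.2,67.9,100,73.3],[497.2,67.9,22,73.3]])
E
```

```text
[45.1, 1.3, 49.1, 0.0, 0.0, 0.08]
[45.1, 1.3, 127.1, 0.0, 0.0, 0.08]
[45.2, 1.5, 49.0, -0.18, 0.1, 0.08]
[45.4, 1.7, 127.0, -0.18, 0.1, 0.08]
```

Emit:
drive_tool(series=[[30,1,20,0,0,0,88],[45,1.3,50,0,0,0,88],[45,1.3,80,0,0,0,88],[45,1.3,90,0,0,0,88],[45,1.3,90,0,0,0,88]])

```text
t: 3.35
position: [498.5, 68.0, 60.3]
ee_rot: [0.0, 0.802, 0.597, -0.0]
contact_force: [0.3, -0.4, 0.8]
finger_gap: 0.999
```

```bash
python3 - <<'E'
from h import *
c=cam("wrist");cv2.imwrite("pics/f.png",c["im"])
s=arm.state(); p=[*s["position"],yawof(s)];print(p,s["contact_force"])
plan([[497.2,67.9,22,73.3]])
E
```

```text
[np.float64(499.1462814750047), np.float64(68.31132208835815), np.float64(61.17173295380676), np.float64(73.34078304973116)] [ 0.07278824 -0.27397335 -0.15163711]
[-0.9, -1.8, 39.2, 0.07, 0.01, 0.04]
```

View pics/f.png

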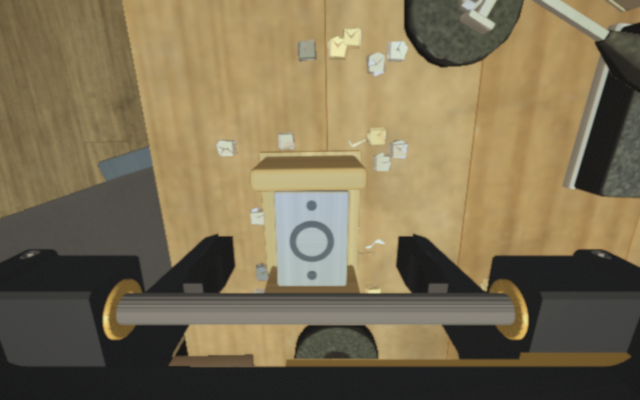

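Emit:
drive_tool(series=[[-0.5,-1.5,25,0,0,0,88],[-0.5,-1.5,39,0,0,0,88],[-0.5,-1.5,39,0,0,0,60],[-0.5,-1.5,39,0,0,0,38],[-0.5,-1.5,39,0,0,0,36]], squeeze=30)

```text
t: 3.9
position: [497.4, 69.3, 22.0]
ee_rot: [0.0, 0.802, 0.598, 0.001]
contact_force: [0.2, -0.5, -0.2]
finger_gap: 0.748
```

Emit:
drive_tool(series=[[0,0,0,0,0,0,36],[0,0,0,0,0,0,36],[0,0,0,0,0,0,36]])

```text
t: 4.2
position: [496.7, 69.2, 21.3]
ee_rot: [0.0, 0.802, 0.598, 0.0]
contact_force: [-1.2, 1.4, 0.8]
finger_gap: 0.474
```

Emit:
drive_tool(series=[[0,0,-3,0,0,0,36],[0,0,-20,0,0,0,36],[0,0,-60,0,0,0,36],[0,0,-110,0,0,0,36],[0,0,-160,0,0,0,36]])

```text
t: 4.7
position: [495.3, 69.0, 182.1]
ee_rot: [-0.001, 0.802, 0.598, -0.001]
contact_force: [1.1, 0.3, -2.9]
finger_gap: 0.469
```

```bash
python3 - <<'E'
from h import *
s=arm.state(); p=[*s["position"],yawof(s)];print(p,s["contact_force"],s["joints"].round(2),s["finger_gap"])
L=lin(p,[630,-95,240,0],9); plan(L[:5],ref=p)
# side look
c=cam("wrist");cv2.imwrite("pics/g.png",c["im"])
E
```

```text
[np.float64(495.33478824642015), np.float64(69.02762327569239), np.float64(182.1345867887465), np.float64(73.41311086570906)] [ 1.08476029  0.34225667 -2.89011433] [ 0.16  0.42 -0.47  1.96  0.25  0.82 -0.75] 0.4685956089355187
[-13.2, 19.5, -6.4, 0.0, 0.0, 8.16]
[-26.4, 39.1, -12.9, 0.0, 0.0, 16.31]
[-39.6, 58.6, -19.3, 0.0, 0.0, 24.47]
[-52.8, 78.2, -25.7, 0.0, 0.0, 32.63]
[-66.0, 97.7, -32.1, 0.0, 0.0, 40.79]
```

View pics/g.png

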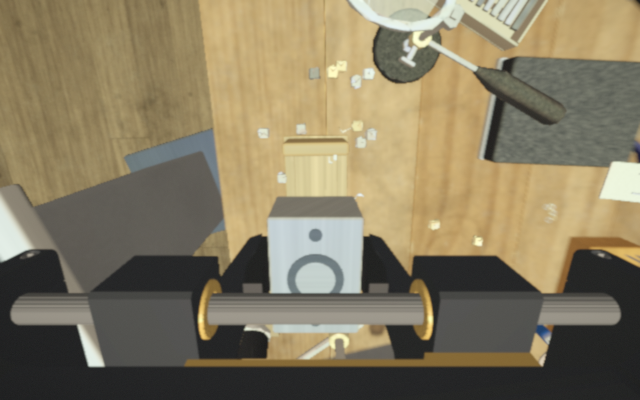

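Emit:
drive_tool(series=[[-13,20,-6,0,0,8,36],[-26,39,-13,0,0,16,36],[-40,59,-19,0,0,24.4,36],[-53,78,-26,0,0,32.4,36],[-66,98,-30,0,0,40.7,36]])

```text
t: 5.25
position: [571.6, -22.8, 210.9]
ee_rot: [-0.0, 0.96, 0.279, -0.0]
contact_force: [0.2, -0.3, -3.7]
finger_gap: 0.477
```

```bash
python3 - <<'E'
from h import *
s=arm.state(); p=[*s["position"],yawof(s)];print(p,s["contact_force"],s["joints"].round(2),s["finger_gap"])
L=lin(p,[630,-95,180,0],5); plan(L[:5],ref=p)
E
```

```text
[np.float64(571.5668468484893), np.float64(-22.805796646099967), np.float64(210.87605899755502), np.float64(32.3671518116318)] [ 0.20696354 -0.31896818 -3.7145495 ] [ 0.17  0.46 -0.28  1.77  0.15  0.93 -1.18] 0.4765894308304631
[2.1, 18.5, 6.2, 0.0, 0.0, 6.47]
[4.3, 36.9, 12.4, 0.0, 0.0, 12.95]
[6.4, 55.4, 18.5, 0.0, 0.0, 19.42]
[8.6, 73.8, 24.7, 0.0, 0.0, 25.89]
[10.7, 92.3, 30.9, 0.0, 0.0, 32.37]
```

Emit:
drive_tool(series=[[2,18,6,0,0,6.5,36],[4,37,12,0,0,13,36],[6,55,18,0,0,19.4,36],[9,74,25,0,0,25.9,36],[11,92,31,0,0,32.4,36]])

```text
t: 5.75
position: [630.2, -94.0, 178.7]
ee_rot: [-0.0, 1.0, 0.0, -0.001]
contact_force: [-0.2, 0.6, -3.6]
finger_gap: 0.477
```

```bash
python3 - <<'E'
from h import *
c=cam("wrist");cv2.imwrite("pics/h.png",c["im"])
c=cam("side");cv2.imwrite("pics/h2.png",c["im"])
s=arm.state(); p=[*s["position"],yawof(s)];print(p,s["contact_force"],s["joints"].round(2),s["finger_gap"])
E
```

```text
[np.float64(630.1932070907351), np.float64(-96.08378199378649), np.float64(178.1735518834802), np.float64(0.03570663723818505)] [-1.26307069 -0.41496544 -2.91822975] [ 0.16  0.59 -0.12  1.62  0.08  0.93 -1.56] 0.47788760960922255
```

View pics/h.png

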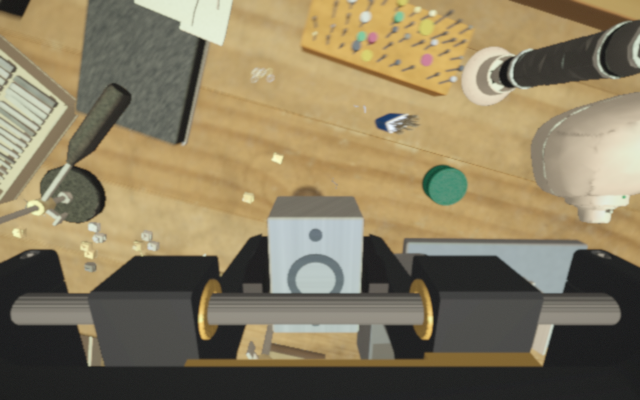

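View pics/h2.png

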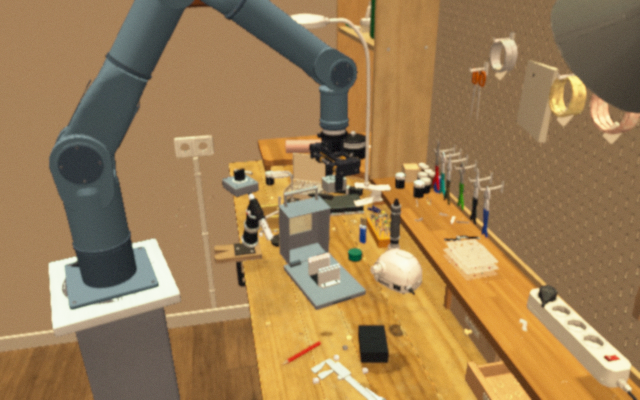

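```bash
python3 - <<'E'
from h import *
c=cam("wrist")
for z in (150,175,90): print(z,onz(c,405,240,z),onz(c,585,240,z))
print("pot",onz(c,445,185,24),"brush",onz(c,395,123,84))
E
```

```text
150 [ 627.80397189 -151.59335887  150.        ] [ 627.58437751 -261.68379016  150.        ]
175 [ 639.4437675  -143.30879644  175.        ] [ 639.25716252 -236.86047559  175.        ]
90 [ 599.86846244 -171.4763087    90.        ] [ 599.56969351 -321.25974514   90.        ]
pot [ 629.92275072 -228.6671669    24.        ] brush [ 693.94460154 -157.52005539   84.        ]
```

Emit:
drive_tool(series=[[0,0,40,0,0,0,36],[0,0,85,0,0,0,36],[0,0,125,0,0,0,36],[0,0,145,0,0,0,36],[0,0,152,0,0,0,36]])

```text
t: 6.4
position: [628.0, -91.8, 25.4]
ee_rot: [-0.001, 1.0, 0.004, -0.003]
contact_force: [0.7, 0.3, -2.9]
finger_gap: 0.47
```

Emit:
drive_tool(series=[[0,0,4,0,0,0,36],[0,0,7,0,0,0,36],[0,0,8.5,0,0,0,36],[0,0,9.5,0,0,0,36]])

```text
t: 6.8
position: [631.3, -93.5, 19.5]
ee_rot: [0.0, 1.0, 0.003, 0.001]
contact_force: [-0.2, -0.0, -2.3]
finger_gap: 0.472
```

Emit:
drive_tool(series=[[0,0,0,0,0,0,36],[0,0,1,0,0,0,36],[0,0,1.5,0,0,0,36]])

```text
t: 7.1
position: [630.7, -93.5, 17.1]
ee_rot: [0.0, 1.0, 0.003, 0.0]
contact_force: [0.0, 0.0, -4.3]
finger_gap: 0.471
```

```bash
python3 - <<'E'
from h import *
for i in range(3):
    s=arm.state(); print(s["position"],s["contact_force"],s["t"])
E
```

```text
[630.68418952 -93.51395582  17.14703767] [ 3.94583926e-03  5.21728274e-03 -4.34884612e+00] 7.1
[630.68418952 -93.51395582  17.14703767] [ 3.94583926e-03  5.21728274e-03 -4.34884612e+00] 7.1
[630.68418952 -93.51395582  17.14703767] [ 3.94583926e-03  5.21728274e-03 -4.34884612e+00] 7.1
```

Emit:
drive_tool(series=[[0,0,1,0,0,0,36],[0,0,1.5,0,0,0,36],[0,0,1.5,0,0,0,36]])

```text
t: 7.4
position: [630.5, -93.5, 15.4]
ee_rot: [-0.0, 1.0, 0.003, -0.0]
contact_force: [-0.5, 0.4, -3.0]
finger_gap: 0.471
```

Emit:
drive_tool(series=[[0,0,0.7,0,0,0,36],[0,0,0.7,0,0,0,36]])

```text
t: 7.6
position: [630.6, -93.5, 15.3]
ee_rot: [0.0, 1.0, 0.003, -0.0]
contact_force: [-2.4, 1.0, 4.2]
finger_gap: 0.474
```

Emit:
drive_tool(series=[[0,0,0.7,0,0,0,36],[0,0,0.7,0,0,0,36]])

```text
t: 7.8
position: [630.6, -93.5, 15.3]
ee_rot: [0.0, 1.0, 0.003, -0.0]
contact_force: [-6.1, 1.0, 10.9]
finger_gap: 0.472
```

Emit:
drive_tool(series=[[0,0,-1.2,0,0,0,60],[0,0,-1.2,0,0,0,88],[0,0,-1.2,0,0,0,88],[0,0,-15,0,0,0,88],[0,0,-50,0,0,0,88]])

```text
t: 8.3
position: [628.3, -93.2, 62.5]
ee_rot: [-0.0, 1.0, 0.003, -0.003]
contact_force: [0.5, -0.3, 0.8]
finger_gap: 0.904
```

Emit:
drive_tool(series=[[0,0,-45,0,0,0,88],[0,0,-90,0,0,0,88],[0,0,-110,0,0,-8,88],[0,0,-110,0,0,-16,88],[0,0,-110,0,0,-24,88]])

```text
t: 8.8
position: [631.3, -93.7, 176.4]
ee_rot: [0.001, 0.977, 0.213, 0.001]
contact_force: [-0.7, -0.3, 0.2]
finger_gap: 0.999
```

```bash
python3 - <<'E'
from blk import *
c=cam("wrist"); cv2.imwrite("pics/i.png",c["im"])
print(block(c,34,[631,-94,34]))
s=arm.state(); print(s["position"],yawof(s),s["t"],s["contact_force"])
E
```

```text
((314, 188), ((630.7061767578125, -94.07463073730469), (58.10249328613281, 39.88065719604492), 0.5156736373901367))
[630.90260284 -93.81540552 175.66439078] 24.990706504548246 8.85 [ 0.74732573  0.03759201 -0.39415461]
```

View pics/i.png

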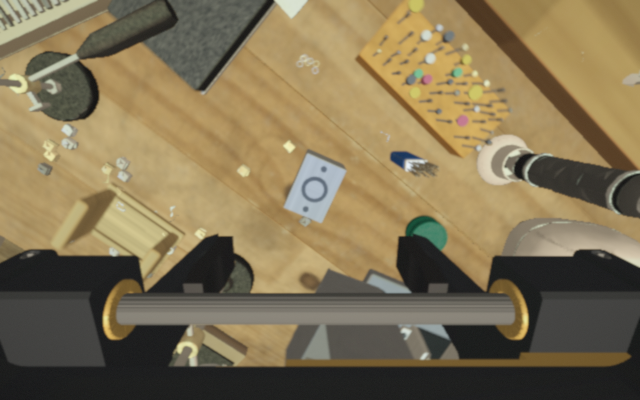

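Emit:
drive_tool(series=[[0,0,0,0,0,-8.2,88],[0,0,0,0,0,-16.4,88],[0,0,0,0,0,-24.6,88],[0,0,0,0,0,-32.8,88],[0,0,0,0,0,-41,88]])

```text
t: 9.35
position: [630.6, -93.6, 174.7]
ee_rot: [0.0, 0.841, 0.541, 0.0]
contact_force: [0.7, 0.0, 0.2]
finger_gap: 1.002
```

Emit:
drive_tool(series=[[0,0,0,0,0,-8.2,88],[0,0,25,0,0,-16.4,88],[0,0,60,0,0,-24.5,88],[0,0,80,0,0,-24.5,88],[0,0,80,0,0,-24.5,88]])

```text
t: 9.85
position: [628.3, -93.7, 91.5]
ee_rot: [-0.002, 0.709, 0.705, -0.002]
contact_force: [-0.2, -0.7, 0.2]
finger_gap: 0.997
```

```bash
python3 - <<'E'
from blk import *
c=cam("wrist"); cv2.imwrite("pics/j.png",c["im"])
print(block(c,34,[631,-94,34],60))
s=arm.state(); print(s["position"],yawof(s),s["t"],s["contact_force"],s["joints"].round(2))
plan([[630.7,-94.1,16.5,90.5]])
E
```

```text
((318, 217), ((630.5896606445312, -93.97383880615234), (38.846214294433594, 58.0173454284668), 89.69873809814453))
[629.7816881  -93.64130207  93.50901804] 89.65425168422574 9.9 [ 0.17183524 -0.12427393  0.56968849] [ 0.39  0.75 -0.45  1.65  0.41  0.84 -0.24]
[-0.5, 1.1, 77.0, -0.13, -0.0, -0.85]
```

View pics/j.png

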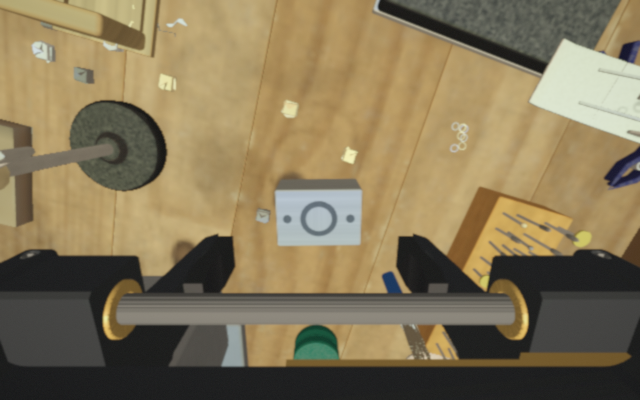

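Emit:
drive_tool(series=[[-0.5,1,35,0,0,-0.4,88],[-0.5,1,65,0,0,-0.4,88],[-0.5,1,75,0,0,-0.4,88],[-0.5,1,75,0,0,-0.4,88],[-0.5,1,75,0,0,-0.4,54]])

```text
t: 10.4
position: [633.0, -94.0, 21.0]
ee_rot: [0.001, 0.706, 0.708, 0.001]
contact_force: [-0.4, -0.3, 0.3]
finger_gap: 0.934
```

Emit:
drive_tool(series=[[0,0,0,0,0,0,54],[0,0,0,0,0,0,54],[0,0,0,0,0,0,54],[0,0,0,0,0,0,54]])

```text
t: 10.8
position: [631.3, -94.2, 20.0]
ee_rot: [-0.0, 0.706, 0.708, -0.0]
contact_force: [-4.2, 0.1, 6.6]
finger_gap: 0.682
```

```bash
python3 - <<'E'
from h import *
s=arm.state(); print(s["position"],yawof(s),s["t"],s["contact_force"],s["finger_gap"]*88.1)
E
```

```text
[631.2857604  -94.15500156  19.99529219] 90.17856014930945 10.8 [-4.24365689  0.14758707  6.58059519] 60.07479994017995
```

Emit:
drive_tool(series=[[0,0,-3,0,0,0,54],[0,0,-20,0,0,0,54],[0,0,-65,0,0,0,54],[0,0,-115,0,0,0,54],[0,0,-165,0,0,0,54]])

```text
t: 11.3
position: [631.1, -93.8, 186.6]
ee_rot: [-0.0, 0.706, 0.708, 0.0]
contact_force: [1.6, 0.5, -3.3]
finger_gap: 0.678
```

Emit:
drive_tool(series=[[0,0,-45,0,0,0,54],[-20,0,-90,0,0,0,54],[-45,-30,-110,0,0,0,54],[-80,-60,-120,0,0,0,54],[-115,-90,-120,0,0,0,54]])

```text
t: 11.8
position: [541.7, -209.9, 307.0]
ee_rot: [0.002, 0.705, 0.709, 0.001]
contact_force: [-0.0, -1.6, -4.1]
finger_gap: 0.677
```

```bash
python3 - <<'E'
from h import *
s=arm.state(); print(s["position"],yawof(s),s["t"],s["contact_force"],s["finger_gap"]*88.1)
plan([[494.5,-299,300,90]])
E
```

```text
[ 541.68343706 -209.89824389  307.0441797 ] 90.27964409736192 11.8 [-1.76848082e-03 -1.58921961e+00 -4.07483252e+00] 59.60331168385451
[-88.9, -47.6, 7.0, 0.22, 0.09, 0.28]
```

Emit:
drive_tool(series=[[-40,-15,0,0,0,0.1,54],[-80,-35,0,0,0,0.2,54],[-115,-47,25,0,0,0.3,54],[-145,-47.5,60,0,0,0.3,54],[-145,-47.5,87,0,0,0.3,54]])

```text
t: 12.3
position: [492.2, -360.2, 216.2]
ee_rot: [0.001, 0.71, 0.704, -0.002]
contact_force: [-0.2, 0.6, -4.1]
finger_gap: 0.679
```

Emit:
drive_tool(series=[[0,0,0,0,0,0,54],[0,0,0,0,0,0,54]])

```text
t: 12.5
position: [495.5, -353.4, 218.2]
ee_rot: [-0.0, 0.707, 0.707, 0.0]
contact_force: [-0.3, -0.2, -3.6]
finger_gap: 0.677
```

```bash
python3 - <<'E'
from h import *
import pickle
c=cam("wrist"); cv2.imwrite("pics/k.png",c["im"]);pickle.dump(c,open("k.pkl","wb"))
s=arm.state(); print(s["position"],yawof(s),s["t"],s["contact_force"],s["finger_gap"]*88.1)
E
```

```text
[ 496.28325397 -353.61315554  219.15149757] 89.99196278075313 12.55 [ 0.35199626 -0.06907015 -2.46950282] 59.6934746540146
```

View pics/k.png

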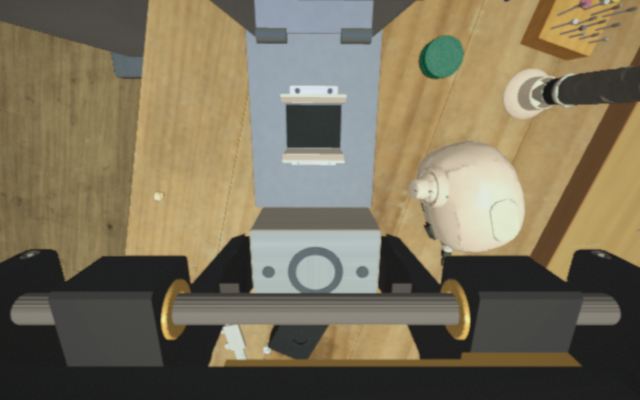

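```bash
python3 - <<'E'
from h import *
import pickle
c=pickle.load(open("k.pkl","rb")); im=c["im"]
g=cv2.cvtColor(im,cv2.COLOR_BGR2GRAY)
m=np.zeros_like(g); m[90:165,275:355]=(g[90:165,275:355]<90)*255
ct=max(cv2.findContours(m,cv2.RETR_EXTERNAL,cv2.CHAIN_APPROX_NONE)[0],key=cv2.contourArea)
P=np.array([onz(c,a,b,23)[:2] for a,b in ct[:,0]+0.0],np.float32); print("pad",cv2.minAreaRect(P))
d=im[...,0].astype(int)-im[...,2]
for v in (60,80,170,185,200):
    u=np.where(d[v]>3)[0]; u=u[(u>235)&(u<390)]; a=onz(c,u.min()-.5,v,20);b=onz(c,u.max()+.5,v,20); print(v,a.round(1),b.round(1),((a+b)/2).round(1))
for u in (262,275,300,330,360):
    v=np.where(d[:,u]>3)[0]; v=v[(v<208)]; print(u,v.max(),onz(c,u,v.max()+.5,20).round(1))
cv2.imwrite("pics/k2.png",cv2.resize(im[75:215,240:390],None,fx=4,fy=4,interpolation=cv2.INTER_CUBIC))
E
```

```text
pad ((494.2190856933594, -299.12432861328125), (44.638797760009766, 58.41067886352539), 89.88640594482422)
60 [ 426.4 -232.1   20. ] [ 563.2 -232.4   20. ] [ 494.8 -232.2   20. ]
80 [ 426.2 -251.5   20. ] [ 562.3 -251.7   20. ] [ 494.2 -251.6   20. ]
170 [ 425.5 -347.9   20. ] [ 562.1 -348.2   20. ] [ 493.8 -348.    20. ]
185 [ 425.6 -365.6   20. ] [ 561.9 -365.9   20. ] [ 493.8 -365.8   20. ]
200 [ 425.7 -383.9   20. ] [ 561.7 -384.2   20. ] [ 493.7 -384.1   20. ]
262 205 [ 433.  -390.8   20. ]
275 206 [ 448.4 -392.1   20. ]
300 206 [ 478.2 -392.1   20. ]
330 206 [ 513.9 -392.2   20. ]
360 206 [ 549.6 -392.3   20. ]
```

View pics/k2.png

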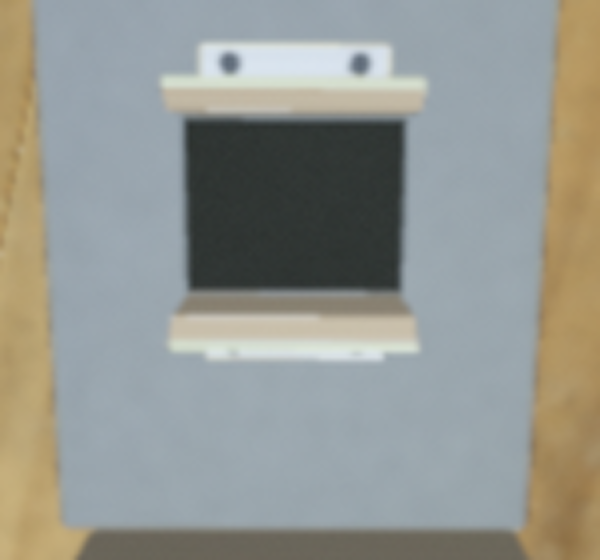

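```bash
python3 - <<'E'
from h import *
import pickle
c=pickle.load(open("k.pkl","rb")); im=c["im"]
cv2.imwrite("pics/k3.png",cv2.resize(im[195:300,230:400],None,fx=4,fy=4,interpolation=cv2.INTER_CUBIC))
print(im[260,240:262].mean(1).round(),im[260,372:392].mean(1).round())
print(im[200:245,315].mean(1).round())
print(proj(c,[496.3,-353.6,219.2]),proj(c,[496.3,-353.6,233]), proj(c,[496.3,-353.6+21,233]),proj(c,[466.3,-353.6+11,233]))
E
```

```text
[ 27.  29.  27.  30.  27.  28.  28.  29.  31.  35.  74. 138. 175. 182.
 184. 184. 184. 184. 184. 184. 184. 184.] [185. 186. 186. 185. 184. 180. 163. 125.  67.  35.  31.  31.  30.  30.
  29.  28.  29.  29.  27.  28.]
[163. 164. 163. 163. 163. 163. 154. 130. 106. 100.  99.  99.  99.  99.
  99.  99.  97.  98.  99.  99.  98.  97.  97.  97.  98.  98.  98.  98.
 103. 124. 155. 175. 182. 185. 185. 184. 184. 185. 185. 186. 188. 189.
 191. 192. 191.]
(np.float64(315.4837492530835), np.float64(257.86246041319686)) (np.float64(315.5389625193083), np.float64(272.0411527010311)) (np.float64(315.4634476632867), np.float64(230.51841009497025)) (np.float64(249.96494635550596), np.float64(250.89036341480323))
```

View pics/k3.png

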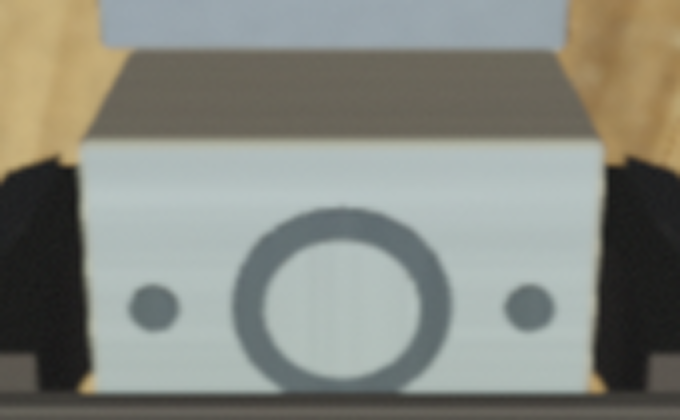

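Emit:
drive_tool(series=[[30,-1,20,0,0,0.2,54],[54.5,-2,50,0,0,0.2,54],[54.5,-2,85,0,0,0.2,54],[54.5,-2,109,0,0,0.2,54],[54.5,-2,109,0,0,0.2,54]])

```text
t: 13.05
position: [492.6, -298.5, 107.3]
ee_rot: [-0.001, 0.708, 0.706, -0.0]
contact_force: [-1.7, -0.4, -2.7]
finger_gap: 0.677
```

Emit:
drive_tool(series=[[0,0,0,0,0,0,54],[0,0,0,0,0,0,54]])

```text
t: 13.25
position: [494.9, -300.6, 110.7]
ee_rot: [0.002, 0.709, 0.705, 0.001]
contact_force: [-0.3, 0.6, -3.9]
finger_gap: 0.678
```

```bash
python3 - <<'E'
from h import *
c=cam("wrist"); cv2.imwrite("pics/l.png",c["im"])
s=arm.state(); print(s["position"],yawof(s),s["t"],s["contact_force"],s["finger_gap"]*88.1)
plan([[494.2,-299.1,43,89.8]])
E
```

```text
[ 494.67237588 -300.65818695  110.43436963] 89.68664906156587 13.3 [ 0.25654642  0.45401815 -3.80961622] 59.8520352167882
[1.7, -0.7, 67.4, 0.2, 0.11, -0.11]
```

View pics/l.png

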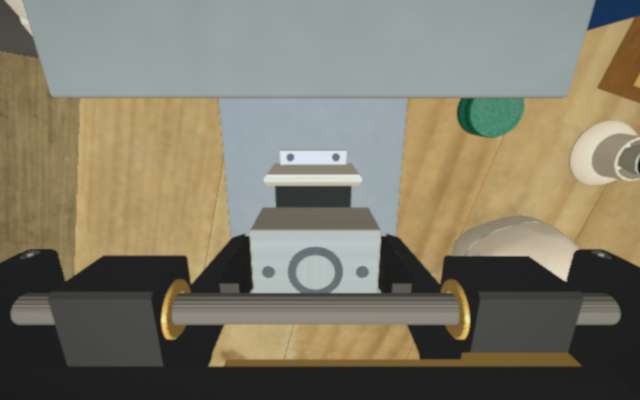

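```bash
python3 - <<'E'
from h import *
c=cam("wrist"); im=c["im"]; s=arm.state(); print(s["position"])
g=im.mean(2)
print(g[198,268:282].round(),g[198,344:360].round())
print(onz(c,275,198,23),onz(c,351,198,23))
col=g[140:212,313].round(); print(col)
for v in (176,186): print(onz(c,313,v,71))
d=im[...,0].astype(int)-im[...,2]
u=np.where(d[140]>3)[0];u=u[(u>200)&(u<420)];print(u.min(),u.max(),onz(c,u.min()-.5,140,20),onz(c,u.max()+.5,140,20))
E
```

```text
[ 494.32091802 -300.62947513  110.07450915]
[166. 167. 167. 167. 167. 168. 163. 142.  89.  55.  51.  52.  51.  52.] [ 54.  54.  54.  53.  52.  54.  76. 125. 160. 167. 168. 168. 168. 167.
 168. 168.]
[ 463.88406234 -295.45802137   23.        ] [ 524.06132028 -295.94618351   23.        ]
[167. 167. 168. 168. 168. 167. 168. 168. 165. 160. 180. 216. 228. 229.
 229. 230. 231. 232. 232. 231. 230. 229. 227. 219. 188. 145. 128. 128.
 129. 128. 128. 129. 130. 137. 176. 219. 226. 218. 218. 220. 221. 212.
 194. 185. 176. 149.  92.  57.  54.  55.  55.  55.  54.  55.  54.  54.
  53.  52.  54.  54.  54.  54.  54.  53.  54.  55.  62.  82.  97. 101.
 101. 101.]
[ 494.37365465 -267.06289074   71.        ]
[ 494.31645103 -273.36066918   71.        ]
224 402 [ 426.61458924 -250.17504054   20.        ] [ 562.24703646 -251.17568946   20.        ]
```

Emit:
drive_tool(series=[[1.6,-0.3,15,0,0,0,54],[1.6,-0.3,30,0,0,0,54],[1.6,-0.3,45,0,0,0,54],[1.6,-0.3,55,0,0,0,54],[1.6,-0.3,60,0,0,0,54]])

```text
t: 13.85
position: [491.9, -297.9, 46.2]
ee_rot: [-0.001, 0.709, 0.705, -0.0]
contact_force: [-0.1, 0.1, -3.3]
finger_gap: 0.679
```

Emit:
drive_tool(series=[[0,0,1,0,0,0,54],[0,0,2,0,0,0,54],[0,0,2.5,0,0,0,54],[0,0,2.5,0,0,0,54]])

```text
t: 14.25
position: [493.1, -298.6, 46.0]
ee_rot: [0.0, 0.709, 0.705, 0.0]
contact_force: [-0.0, 1.1, -2.5]
finger_gap: 0.675
```

```bash
python3 - <<'E'
from h import *
c=cam("wrist"); cv2.imwrite("pics/m.png",c["im"])
s=arm.state(); print(s["position"],yawof(s),s["t"],s["contact_force"],s["finger_gap"]*88.1)
E
```

```text
[ 493.0035174  -298.54912855   46.01927898] 89.68955642942518 14.3 [ 0.60076119  0.22282035 -3.72213667] 59.79595381280439
```

View pics/m.png

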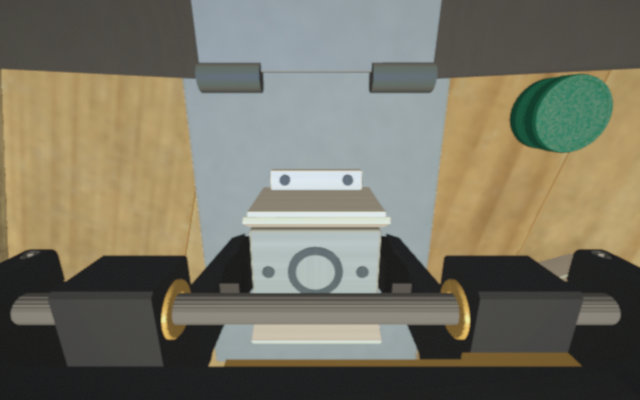

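Emit:
drive_tool(series=[[-0.4,1.2,1,0,0,0,54],[-0.4,1.2,2,0,0,0,54],[-0.4,1.2,2,0,0,0,54]])

```text
t: 14.6
position: [493.9, -298.8, 43.5]
ee_rot: [-0.0, 0.709, 0.705, -0.0]
contact_force: [0.2, 0.9, -3.9]
finger_gap: 0.681
```

Emit:
drive_tool(series=[[0,0,0.7,0,0,0,54],[0,0,0.7,0,0,0,54]])

```text
t: 14.8
position: [494.0, -298.8, 43.0]
ee_rot: [0.0, 0.709, 0.705, -0.0]
contact_force: [-0.5, 0.3, -1.1]
finger_gap: 0.678
```

Contact starting (as expected at 43.0). A touch more, then release.

Emit:
drive_tool(series=[[0,0,0.5,0,0,0,54],[0,0,0.5,0,0,0,54]])

```text
t: 15.0
position: [494.0, -298.8, 43.0]
ee_rot: [0.0, 0.709, 0.705, -0.0]
contact_force: [-1.8, 1.2, 5.2]
finger_gap: 0.681
```

Emit:
drive_tool(series=[[0,0,0,0,0,0,75],[0,0,0,0,0,0,80],[0,0,-2,0,0,0,80],[0,0,-15,0,0,0,80],[0,0,-45,0,0,0,80]])

```text
t: 15.5
position: [492.6, -298.0, 86.7]
ee_rot: [-0.002, 0.709, 0.705, -0.0]
contact_force: [0.5, 0.3, 0.7]
finger_gap: 0.901
```

Emit:
drive_tool(series=[[0,0,-40,0,0,0,80],[-10,0,-80,0,0,0,80],[-25,0,-110,0,0,0,80],[-40,0,-110,0,0,0,80],[-40,0,-110,0,0,0,80]])

```text
t: 16.0
position: [493.3, -341.5, 198.4]
ee_rot: [0.001, 0.71, 0.704, -0.0]
contact_force: [-0.6, 0.3, 0.1]
finger_gap: 0.91
```

```bash
python3 - <<'E'
from blk import *
import pickle
c=cam("wrist"); cv2.imwrite("pics/n.png",c["im"]);pickle.dump(c,open("n.pkl","wb"))
s=arm.state(); print(s["position"],yawof(s),s["t"],s["contact_force"],s["finger_gap"]*88.1)
E
```

```text
[ 492.97810576 -339.52488958  197.15200171] 89.58381431546344 16.05 [-0.95608778  0.36362984 -0.24575875] 79.82826886134397
```

View pics/n.png

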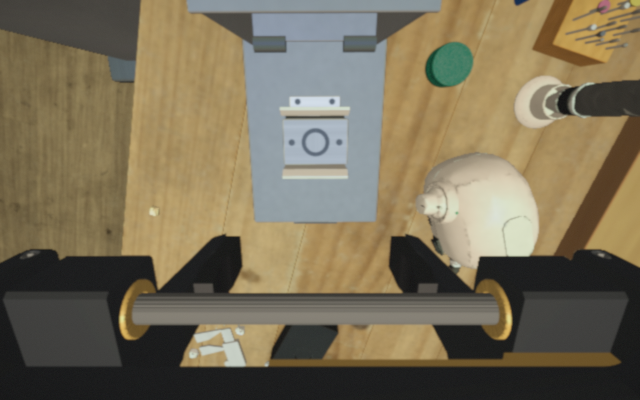

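```bash
python3 - <<'E'
from h import *
import pickle
c=pickle.load(open("n.pkl","rb")); im=c["im"]
g=im.mean(2)
m=np.zeros(g.shape,np.uint8); m[120:165,288:343]=(g[120:165,288:343]<145)*255
cs=cv2.findContours(m,cv2.RETR_LIST,cv2.CHAIN_APPROX_NONE)[0]
for q in cs:
    if cv2.contourArea(q)>8:
        e=cv2.minAreaRect(q); print(cv2.contourArea(q),e[0],onz(c,*e[0],57).round(1))
cv2.imwrite("pics/n2.png",cv2.resize(im[85:230,240:390],None,fx=4,fy=4,interpolation=cv2.INTER_CUBIC))
E
```

```text
16.0 (291.5, 142.0) [ 472.7 -298.5   57. ]
19.5 (338.5, 141.5) [ 516.3 -298.5   57. ]
336.5 (315.0, 141.5) [ 494.5 -298.3   57. ]
561.0 (315.0, 141.5) [ 494.5 -298.3   57. ]
```

View pics/n2.png

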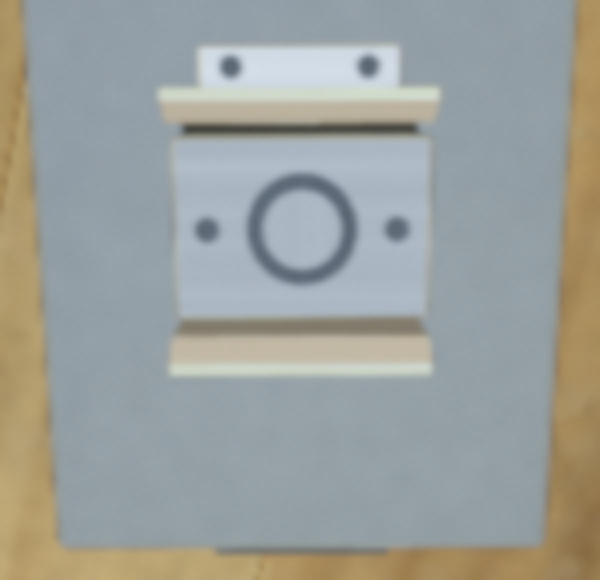

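```bash
python3 - <<'E'
from h import *
s=arm.state(); p=[*s["position"],yawof(s)]
L=lin(p,[490,-290,320,48],5); plan(L,ref=p); print(p)
L2=lin([490,-290,320,48],[480,-172,310,0],6); plan(L2,ref=[490,-290,320,48])
E
```

```text
[9.9, -0.7, -24.6, 0.0, 0.0, 8.32]
[19.8, -1.3, -49.1, 0.0, 0.0, 16.63]
[29.7, -2.0, -73.7, 0.0, 0.0, 24.95]
[39.6, -2.7, -98.3, 0.0, 0.0, 33.27]
[49.5, -3.3, -122.8, 0.0, 0.0, 41.58]
[np.float64(492.97810576011574), np.float64(-339.5248895763553), np.float64(197.15200170532557), np.float64(89.58381431546344)]
[13.5, -14.4, 1.7, 0.0, 0.0, 8.0]
[27.0, -28.8, 3.3, 0.0, 0.0, 16.0]
[40.5, -43.2, 5.0, 0.0, 0.0, 24.0]
[54.0, -57.6, 6.7, 0.0, 0.0, 32.0]
[67.5, -72.0, 8.3, 0.0, 0.0, 40.0]
[81.0, -86.4, 10.0, 0.0, 0.0, 48.0]
```

Emit:
drive_tool(series=[[0,0,-45,0,0,8.3,80],[0,0,-90,0,0,16.6,80],[20,-1,-123,0,0,25,80],[35,-2,-123,0,0,33.3,80],[50,-3,-123,0,0,41.6,80]])

```text
t: 16.55
position: [491.0, -286.8, 320.1]
ee_rot: [-0.0, 0.914, 0.405, -0.0]
contact_force: [-0.1, 0.3, -0.2]
finger_gap: 0.91
```

Emit:
drive_tool(series=[[16,-17,2,0,0,8.4,70],[32,-35,3,0,0,16.8,60],[49,-52,5,0,0,25.2,60],[65,-69,7,0,0,33.6,50],[81,-86,10,0,0,42,50]])

```text
t: 17.05
position: [480.1, -168.7, 308.8]
ee_rot: [-0.001, 0.999, 0.051, -0.001]
contact_force: [0.0, 0.1, -0.1]
finger_gap: 0.573
```

Emit:
drive_tool(series=[[0,0,0,0,0,5.5,50],[0,0,0,0,0,5.5,50]])

```text
t: 17.25
position: [480.3, -169.2, 309.0]
ee_rot: [-0.001, 1.0, 0.006, -0.001]
contact_force: [-0.7, 0.1, -0.0]
finger_gap: 0.565
```

```bash
python3 - <<'E'
from h import *
import pickle
c=cam("wrist"); cv2.imwrite("pics/o.png",c["im"]);pickle.dump(c,open("o.pkl","wb"))
s=arm.state(); print(s["position"],yawof(s),s["t"],s["joints"].round(2))
E
```

```text
[ 480.44921811 -170.07647748  309.26589392] 0.7929153075782587 17.3 [ 0.5   0.25 -0.3   1.82  0.08  1.09 -1.38]
```

View pics/o.png

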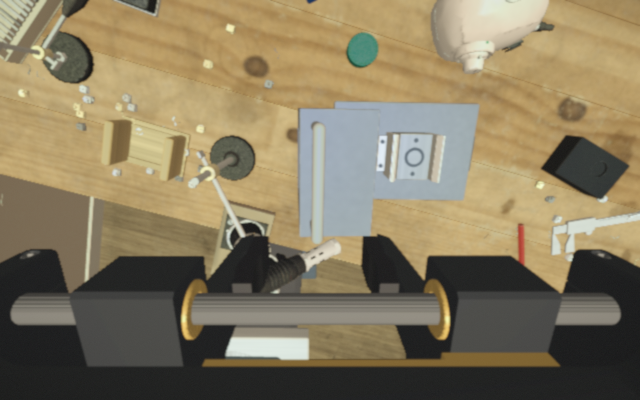

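```bash
python3 - <<'E'
from h import *
import pickle
c=pickle.load(open("o.pkl","rb")); im=c["im"]; a=pickle.load(open("a_scene.pkl","rb"))
o1,d1=ray(c,336,247); o2,d2=ray(a,190+645/2.963,130+238/2.963)
A=np.c_[d1,-d2]; k=np.linalg.lstsq(A,o2-o1,rcond=None)[0]; print(o1+k[0]*d1,o2+k[1]*d2)
g=im.mean(2)
for v in (135,180,215): 
    print(v,g[v,300:335].round().astype(int))
for z in (215.5,):
    for v in (122,180,240): print(onz(c,319,v,z).round(1))
print(g[112:130,319].round().astype(int), g[228:246,319].round().astype(int))
E
```

```text
[ 391.72940712 -196.2473731   115.15744366] [ 394.15668794 -191.44817837  113.56868158]
135 [163 173 175 175 175 175 176 176 176 176 176 171 164 166 178 187 191 195
 197 197 196 193 190 184 175 168 171 172 172 171 172 172 173 173 173]
180 [165 173 175 175 175 174 175 175 174 174 172 165 163 174 186 191 194 197
 199 196 194 190 184 173 167 171 172 173 173 172 172 171 171 171 170]
215 [162 172 173 173 173 174 174 174 173 173 167 162 168 181 189 193 195 196
 196 193 191 185 174 168 170 172 171 171 171 170 171 171 171 172 172]
[ 544.8 -172.   215.5]
[ 499.9 -172.7  215.5]
[ 447.6 -173.4  215.5]
[173 173 173 173 173 172 172 172 172 164 152 161 176 186 191 194 196 197] [193 192 192 192 192 192 192 192 192 192 192 192 192 189 185 176 159 151]
```

Emit:
drive_tool(series=[[14,1.8,30,0,0,0.8,44],[14,1.8,60,0,0,0.8,40],[14,1.8,85,0,0,0.8,40],[14,1.8,85,0,0,0.8,40],[14,1.8,85,0,0,0.8,40]])

```text
t: 17.8
position: [494.9, -172.8, 225.4]
ee_rot: [-0.0, 1.0, -0.001, -0.001]
contact_force: [0.0, -0.2, 0.2]
finger_gap: 0.454
```

```bash
python3 - <<'E'
from h import *
import pickle
c=cam("wrist"); cv2.imwrite("pics/p.png",c["im"]);pickle.dump(c,open("p.pkl","wb"))
s=arm.state(); print(s["position"],yawof(s),s["t"],s["finger_gap"]*88.1); plan([[494.5,-171.8,211.5,-0.2]])
g=c["im"].mean(2)
for v in (150,190,230): print(v,g[v,290:350].round().astype(int))
E
```

```text
[ 495.6271896  -172.97034985  226.2733265 ] -0.1685910664254275 17.85 39.866277082120384
[-1.1, -1.2, 14.8, 0.01, -0.05, 0.03]
150 [174 174 174 174 173 174 173 173 173 172 172 172 173 172 172 172 172 172
 171 171 171 171 171 172 171 171 171 171 171 171 172 173 172 171 172 172
 172 172 171 172 172 172 172 171 171 172 172 172 171 172 172 172 172 172
 172 172 173 173 173 173]
190 [173 173 173 173 172 173 173 173 173 172 171 163 156 163 175 183 187 190
 192 193 195 196 197 195 193 191 190 187 183 175 165 162 169 172 172 172
 172 172 172 172 172 171 172 172 172 172 172 171 171 171 172 171 172 172
 172 172 172 172 172 172]
230 [173 173 173 172 173 173 173 173 172 172 171 165 156 157 171 180 186 189
 191 192 193 195 194 193 192 191 189 186 181 171 161 161 168 172 171 172
 171 171 171 170 170 170 169 169 169 168 168 168 167 167 167 167 167 168
 167 168 169 170 169 170]
```

View pics/p.png

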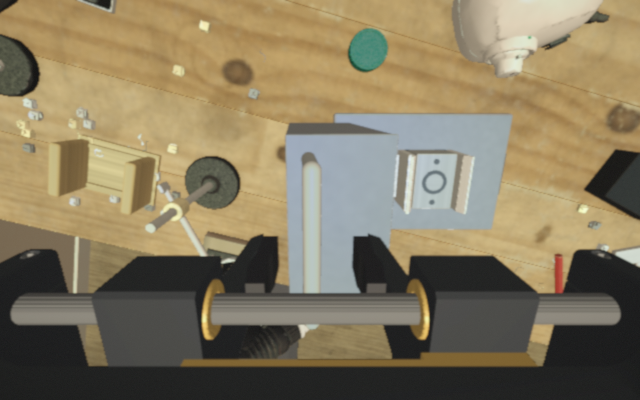

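Emit:
drive_tool(series=[[-1,-1.6,8,0,0,0,40],[-1,-1.6,14.5,0,0,0,40],[-1,-1.6,14.5,0,0,0,25],[-1,-1.6,14.5,0,0,0,8],[-1,-1.6,14.5,0,0,0,8]], squeeze=12)

```text
t: 18.35
position: [494.3, -171.1, 211.1]
ee_rot: [0.0, 1.0, -0.002, 0.0]
contact_force: [0.6, 0.1, -0.3]
finger_gap: 0.205
```

Emit:
drive_tool(series=[[0,0,0,0,0,0,6],[0,0,0,0,0,0,6],[0,0,0,0,0,0,6],[0,0,0,0,0,0,6]])

```text
t: 18.75
position: [494.3, -170.9, 211.1]
ee_rot: [-0.0, 1.0, -0.002, 0.0]
contact_force: [0.2, 0.9, 1.9]
finger_gap: 0.102
```

```bash
python3 - <<'E'
from h import *
s=arm.state(); print(s["position"],yawof(s),s["t"],s["finger_gap"]*88.1,s["contact_force"],s["wrist_torque"])
E
```

```text
[ 494.32883498 -170.92208211  211.08320168] -0.20030189328069006 18.75 8.993594195711669 [0.1775306  0.94001799 1.89473024] [0.24323323 0.05354487 0.02662198]
```

```bash
python3 - <<'E'
import numpy as np
P=lambda t:(-(-192*np.cos(t)+56*np.sin(t)), -(192*np.sin(t)+56*np.cos(t))) # tool y = -marker x ; tool z=-up
a=P(1.5)
for t in [1.46,1.4,1.32,1.24,1.16,1.08,1.0,.92,.84,.76,.68,.6,.52,.44,.36,.3,.24,.2,.16,.13,.1,.08,.06,.04,.02,0]:
    b=P(t); print(t, round(b[0]-a[0],1), round(b[1]-a[1],1))
E
```

```text
1.46 7.9 -1.5
1.4 19.7 -3.2
1.32 35.7 -4.4
1.24 51.7 -4.3
1.16 67.6 -2.9
1.08 83.4 -0.2
1.0 98.9 3.7
0.92 114.0 8.8
0.84 128.7 15.1
0.76 142.9 22.6
0.68 156.4 31.2
0.6 169.1 40.9
0.52 181.1 51.5
0.44 192.1 63.0
0.36 202.2 75.4
0.3 209.2 85.2
0.24 215.5 95.4
0.2 219.3 102.5
0.16 222.9 109.6
0.13 225.4 115.1
0.1 227.7 120.6
0.08 229.2 124.3
0.06 230.6 128.1
0.04 231.9 131.8
0.02 233.1 135.7
0 234.3 139.5
```

Emit:
drive_tool(series=[[0,8,-1.5,0,0,0,6],[0,19.7,-3.2,0,0,0,6],[0,35.7,-4.4,0,0,0,6],[0,51.7,-4.3,0,0,0,6],[0,67.6,-2.9,0,0,0,6]])

```text
t: 19.25
position: [493.8, -240.6, 213.9]
ee_rot: [0.0, 1.0, -0.002, 0.0]
contact_force: [0.1, 0.9, 2.1]
finger_gap: 0.106
```

```bash
python3 - <<'E'
from h import *
s=arm.state(); print(s["position"],yawof(s),s["t"],s["finger_gap"]*88.1,s["contact_force"],s["wrist_torque"])
E
```

```text
[ 493.81746733 -240.60378209  213.9030354 ] -0.256933850871487 19.25 9.316399983269793 [0.050065   0.88112589 2.06440267] [ 0.32837378 -0.08558888 -0.01488708]
```

Emit:
drive_tool(series=[[0,15.8,2.7,0,0,0,6],[0,31.3,6.6,0,0,0,6],[0,46.4,11.7,0,0,0,6],[0,61.1,18,0,0,0,6],[0,75.3,25.5,0,0,0,6]])

```text
t: 19.75
position: [493.3, -315.2, 187.5]
ee_rot: [-0.0, 1.0, -0.002, -0.0]
contact_force: [0.5, 0.9, 1.3]
finger_gap: 0.107
```

```bash
python3 - <<'E'
from h import *
c=cam("side");cv2.imwrite("pics/q.png",c["im"])
s=arm.state(); print(s["position"],yawof(s),s["t"],s["finger_gap"]*88.1,s["contact_force"],s["wrist_torque"],s["joints"].round(2))
E
```

```text
[ 493.10361671 -317.51283294  186.27349411] -0.3600472857712077 19.8 9.182036583088356 [ 3.33024733 -2.07340082 -1.58702695] [-0.07716088 -0.52755692 -0.03027489] [ 0.66  0.51 -0.23  1.75  0.14  0.89 -1.2 ]
```

View pics/q.png

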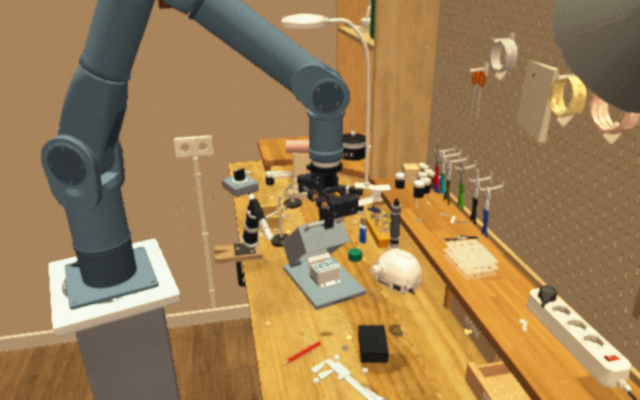

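Emit:
drive_tool(series=[[0,13.5,8.6,0,0,0,6],[0,26.2,18.3,0,0,0,6],[0,38.2,28.9,0,0,0,6],[0,49.2,40.4,0,0,0,6],[0,59.3,52.8,0,0,0,6]])

```text
t: 20.3
position: [493.1, -374.1, 134.2]
ee_rot: [-0.0, 1.0, -0.002, -0.0]
contact_force: [-1.7, 0.4, 0.1]
finger_gap: 0.107
```

Emit:
drive_tool(series=[[0,7,9.8,0,0,0,6],[0,13.3,20,0,0,0,6],[0,17.1,27.1,0,0,0,6],[0,20.7,34.2,0,0,0,6],[0,23.2,39.7,0,0,0,6]])

```text
t: 20.8
position: [493.0, -396.6, 95.2]
ee_rot: [-0.0, 1.0, -0.002, -0.0]
contact_force: [-2.1, 0.3, 0.0]
finger_gap: 0.108
```

```bash
python3 - <<'E'
from h import *
s=arm.state(); print(s["position"],yawof(s),s["t"],s["finger_gap"]*88.1,s["contact_force"],s["wrist_torque"],s["joints"].round(2))
E
```

```text
[ 493.04938205 -396.61750726   95.17147634] -0.20728719416265434 20.8 9.507132717633262 [-2.09990144  0.30746972  0.04063771] [0.0538471  0.54133297 0.02880437] [ 0.74  0.7  -0.19  1.67  0.18  0.78 -1.11]
```

Emit:
drive_tool(series=[[0,1.6,3.7,0,0,0,6],[0,3,7.3,0,0,0,6],[0,4.2,10.5,0,0,0,6],[0,5.2,13,0,0,0,6],[0,6,15,0,0,0,6]])

```text
t: 21.3
position: [493.1, -402.4, 80.6]
ee_rot: [-0.0, 1.0, -0.002, -0.0]
contact_force: [-2.8, 0.6, -0.1]
finger_gap: 0.106
```

Emit:
drive_tool(series=[[0,0.4,1.2,0,0,0,6],[0,0.8,2.4,0,0,0,6],[0,1.2,3.6,0,0,0,6],[0,1.5,4.6,0,0,0,6],[0,1.7,5.5,0,0,0,6]])

```text
t: 21.8
position: [493.1, -404.2, 75.2]
ee_rot: [-0.0, 1.0, -0.002, -0.0]
contact_force: [-3.6, 1.2, -0.4]
finger_gap: 0.109
```

Emit:
drive_tool(series=[[0,0.2,0.8,0,0,0,6],[0,0.4,1.5,0,0,0,6],[0,0.6,2.2,0,0,0,6]])

```text
t: 22.1
position: [493.1, -404.8, 73.0]
ee_rot: [-0.0, 1.0, -0.002, -0.0]
contact_force: [-4.2, 0.2, -1.0]
finger_gap: 0.105
```

```bash
python3 - <<'E'
from h import *
s=arm.state(); print(s["position"],yawof(s),s["t"],s["finger_gap"]*88.1,s["contact_force"],s["wrist_torque"],s["joints"].round(2))
E
```

```text
[ 493.12386822 -404.82790562   73.01136061] -0.21302139217560437 22.1 9.265620073720289 [-4.23593983  0.17887681 -1.00982133] [0.11609304 0.83383502 0.00920425] [ 0.75  0.74 -0.18  1.67  0.18  0.75 -1.1 ]
```

Continue slowly until upward reaction appears.

Emit:
drive_tool(series=[[0.6,0.1,0.7,0,0,0,6],[1,0.2,1.4,0,0,0,6]])

```text
t: 22.3
position: [493.3, -405.1, 71.9]
ee_rot: [-0.0, 1.0, -0.002, -0.001]
contact_force: [-9.4, 2.1, 8.1]
finger_gap: 0.106
```

Emit:
drive_tool(series=[[0,0.1,0.6,0,0,0,6],[0,0.2,1,0,0,0,6]])

```text
t: 22.5
position: [493.3, -405.2, 71.7]
ee_rot: [-0.0, 1.0, -0.002, -0.001]
contact_force: [-10.3, 4.4, 13.9]
finger_gap: 0.107
```

Emit:
drive_tool(series=[[0,0.1,0.6,0,0,0,6],[0,0.2,1,0,0,0,6]])

```text
t: 22.7
position: [493.7, -405.2, 71.4]
ee_rot: [-0.0, 1.0, -0.002, -0.001]
contact_force: [-9.2, 5.3, 17.0]
finger_gap: 0.11
```

Emit:
drive_tool(series=[[0,0,-1.5,0,0,0,22],[0,0,-1.5,0,0,0,22],[0,0,-1.5,0,0,0,22],[0,0,-8,0,0,0,22],[0,0,-25,0,0,0,22]])

```text
t: 23.2
position: [493.7, -404.7, 94.1]
ee_rot: [-0.001, 1.0, -0.002, -0.001]
contact_force: [-0.4, -0.2, -0.4]
finger_gap: 0.251
```

```bash
python3 - <<'E'
from h import *
c=cam("wrist");cv2.imwrite("pics/r.png",c["im"])
c=cam("side");cv2.imwrite("pics/r2.png",cv2.resize(c["im"][160:340,200:470],(800,533),interpolation=cv2.INTER_CUBIC))
s=arm.state(); print(s["position"],yawof(s),s["t"],s["finger_gap"]*88.1,s["contact_force"],s["joints"].round(2))
E
```

```text
[ 496.06870811 -406.55591396   97.71466267] -0.2127982398678127 23.3 21.86116158029284 [ 1.21854491 -0.39688349 -1.01933849] [ 0.75  0.71 -0.19  1.65  0.17  0.79 -1.09]
```

View pics/r.png

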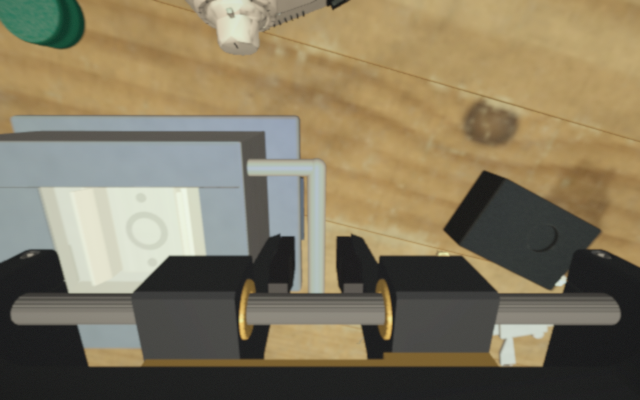

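View pics/r2.png

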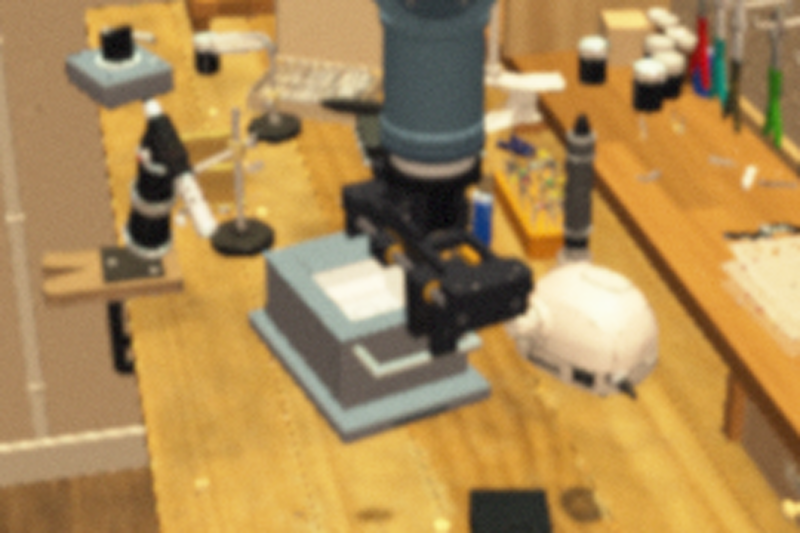

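```bash
python3 - <<'E'
from h import *
W=[[496,-406.5,97.5,-0.2],[494,-350,250,42],[492,-180,270,84],[490,-10,270,126],[490,170,260,168]]
for a,b in zip(W,W[1:]): plan(lin(a,b,5),ref=a); print()
E
```

```text
[-0.4, -11.3, -30.5, 0.0, 0.0, -8.44]
[-0.9, -22.6, -61.0, 0.0, 0.0, -16.88]
[-1.3, -33.9, -91.5, 0.0, 0.0, -25.32]
[-1.8, -45.2, -122.0, 0.0, 0.0, -33.76]
[-2.2, -56.5, -152.5, 0.0, 0.0, -42.2]

[22.5, -25.5, -4.0, 0.0, 0.0, -8.4]
[44.9, -51.1, -8.0, 0.0, 0.0, -16.8]
[67.4, -76.6, -12.0, 0.0, 0.0, -25.2]
[89.8, -102.1, -16.0, 0.0, 0.0, -33.6]
[112.3, -127.7, -20.0, 0.0, 0.0, -42.0]

[33.8, -4.0, 0.0, 0.0, 0.0, -8.4]
[67.5, -7.9, 0.0, 0.0, 0.0, -16.8]
[101.3, -11.9, 0.0, 0.0, 0.0, -25.2]
[135.1, -15.8, 0.0, 0.0, 0.0, -33.6]
[168.9, -19.8, 0.0, 0.0, 0.0, -42.0]

[29.1, 21.2, 2.0, 0.0, 0.0, -8.4]
[58.2, 42.3, 4.0, 0.0, 0.0, -16.8]
[87.4, 63.5, 6.0, 0.0, 0.0, -25.2]
[116.5, 84.6, 8.0, 0.0, 0.0, -33.6]
[145.6, 105.8, 10.0, 0.0, 0.0, -42.0]
```

First straight up (clear of the bar), then turning.

Emit:
drive_tool(series=[[0,0,-35,0,0,0,22],[0,0,-80,0,0,-8,22],[-1,-20,-120,0,0,-16.4,22],[-2,-45,-145,0,0,-24.8,22],[-2,-70,-152,0,0,-33.2,22]])

```text
t: 23.8
position: [494.0, -335.8, 250.8]
ee_rot: [0.003, 0.958, 0.286, 0.002]
contact_force: [0.8, 0.9, 0.4]
finger_gap: 0.249
```

```bash
python3 - <<'E'
from h import *
import pickle
c=cam("wrist");cv2.imwrite("pics/s.png",c["im"]);pickle.dump(c,open("s.pkl","wb"))
s=arm.state(); p=[*s["position"],yawof(s)]; print(p)
W=[p,[492,-180,270,75],[490,-10,270,117],[490,160,260,159]]
for a,b in zip(W,W[1:]): plan(lin(a,b,5),ref=a); print()
E
```

```text
[np.float64(494.80543562199546), np.float64(-330.29007220863525), np.float64(250.5358933236429), np.float64(34.01900253675722)]
[16.4, -25.2, -3.9, 0.0, 0.0, -8.2]
[32.7, -50.5, -7.8, 0.0, 0.0, -16.39]
[49.1, -75.7, -11.7, 0.0, 0.0, -24.59]
[65.4, -100.9, -15.6, 0.0, 0.0, -32.78]
[81.8, -126.1, -19.5, 0.0, 0.0, -40.98]

[32.7, -9.2, 0.0, 0.0, 0.0, -8.4]
[65.5, -18.4, 0.0, 0.0, 0.0, -16.8]
[98.2, -27.6, 0.0, 0.0, 0.0, -25.2]
[131.0, -36.7, 0.0, 0.0, 0.0, -33.6]
[163.7, -45.9, 0.0, 0.0, 0.0, -42.0]

[30.3, 15.4, 2.0, 0.0, 0.0, -8.4]
[60.6, 30.9, 4.0, 0.0, 0.0, -16.8]
[90.9, 46.3, 6.0, 0.0, 0.0, -25.2]
[121.2, 61.7, 8.0, 0.0, 0.0, -33.6]
[151.5, 77.2, 10.0, 0.0, 0.0, -42.0]
```

View pics/s.png

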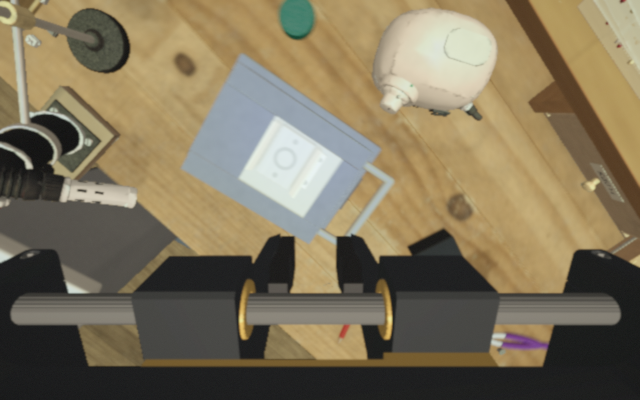

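Emit:
drive_tool(series=[[16,-25,-4,0,0,-8.2,22],[33,-50,-8,0,0,-16.4,22],[49,-76,-12,0,0,-24.6,22],[65,-101,-16,0,0,-32.8,22],[82,-126,-20,0,0,-41,22]])

```text
t: 24.35
position: [492.6, -184.1, 267.2]
ee_rot: [0.0, 0.797, 0.604, 0.0]
contact_force: [0.2, -0.2, 0.0]
finger_gap: 0.251
```

Emit:
drive_tool(series=[[33,-9,0,0,0,-8.4,30],[65,-18,0,0,0,-16.8,30],[98,-28,0,0,0,-25.2,30],[131,-37,0,0,0,-33.6,30],[164,-46,0,0,0,-42,30]])

```text
t: 24.85
position: [493.7, -13.6, 267.1]
ee_rot: [0.001, 0.528, 0.849, 0.0]
contact_force: [0.5, -0.7, 0.1]
finger_gap: 0.341
```

Emit:
drive_tool(series=[[30,15,2,0,0,-8.4,40],[61,31,4,0,0,-16.8,40],[91,46,6,0,0,-25.2,40],[121,62,8,0,0,-33.6,40],[151,77,10,0,0,-42,40]])

```text
t: 25.35
position: [497.0, 155.9, 256.9]
ee_rot: [0.0, 0.189, 0.982, 0.0]
contact_force: [0.6, -0.3, -0.1]
finger_gap: 0.455
```

```bash
python3 - <<'E'
from h import *
s=arm.state(); p=[*s["position"],yawof(s)]; print(p,s["joints"].round(2),s["t"])
plan(lin(p,[500,368,220,186],5),ref=p)
E
```

```text
[np.float64(496.97070893145946), np.float64(155.85934159489045), np.float64(256.9047998364063), np.float64(158.26652083662802)] [ 0.37  0.48 -0.99  1.83  0.45  1.08  0.4 ] 25.35
[15.1, 39.6, 7.4, 0.0, 0.0, -5.55]
[30.3, 79.3, 14.8, 0.0, 0.0, -11.09]
[45.4, 118.9, 22.1, 0.0, 0.0, -16.64]
[60.6, 158.5, 29.5, 0.0, 0.0, -22.19]
[75.7, 198.2, 36.9, 0.0, 0.0, -27.73]
```

Emit:
drive_tool(series=[[15,40,7,0,0,-5.5,40],[30,79,15,0,0,-11,40],[45,119,22,0,0,-16.6,40],[61,158,30,0,0,-22.2,40],[75,192,37,0,0,-27.7,40]])

```text
t: 25.85
position: [499.0, 362.9, 219.4]
ee_rot: [0.0, -0.051, 0.999, 0.0]
contact_force: [1.1, -0.1, 0.2]
finger_gap: 0.451
```

Emit:
drive_tool(series=[[0,0,0,0,0,0,40],[0,0,0,0,0,0,40]])

```text
t: 26.05
position: [498.8, 361.2, 219.4]
ee_rot: [-0.0, -0.05, 0.999, -0.0]
contact_force: [1.3, -0.3, 0.0]
finger_gap: 0.46
```

```bash
python3 - <<'E'
from h import *
import pickle
c=cam("wrist");cv2.imwrite("pics/t.png",c["im"]);pickle.dump(c,open("t.pkl","wb"))
s=arm.state(); p=[*s["position"],yawof(s)]; print(p,s["joints"].round(2),s["t"])
E
```

```text
[np.float64(499.5615999255991), np.float64(359.95733583876216), np.float64(219.58331719748463), np.float64(-174.41567052419597)] [-0.05  0.72 -0.99  1.62  0.65  1.16  0.48] 26.1
```

View pics/t.png

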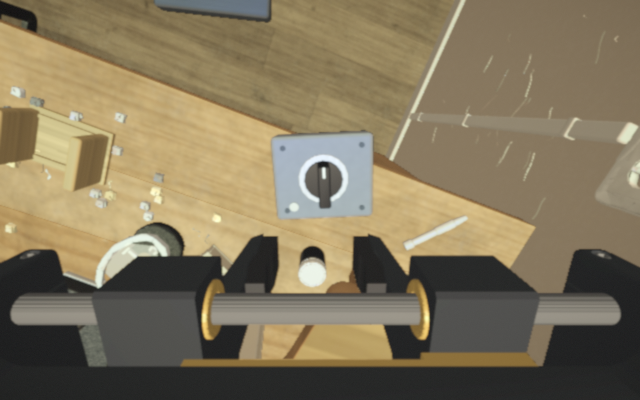

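```bash
python3 - <<'E'
from h import *
import pickle
c=pickle.load(open("t.pkl","rb")); im=c["im"]
cv2.imwrite("pics/t2.png",cv2.resize(im[120:230,260:390],None,fx=5,fy=5,interpolation=cv2.INTER_CUBIC))
d=im[...,0].astype(int)-im[...,2]; g=im.mean(2)
m=np.zeros(d.shape,np.uint8); m[120:230,260:385]=((d[120:230,260:385]>2)&(g[120:230,260:385]>60))*255
m=cv2.morphologyEx(m,cv2.MORPH_OPEN,np.ones((3,3)))
ct=max(cv2.findContours(m,cv2.RETR_EXTERNAL,cv2.CHAIN_APPROX_NONE)[0],key=cv2.contourArea)
P=np.array([onz(c,a,b,39)[:2] for a,b in ct[:,0]+0.0],np.float32); print("box",cv2.minAreaRect(P))
# white ring
m=np.zeros(d.shape,np.uint8); m[148:212,290:355]=(g[148:212,290:355]>185)*255
ct=max(cv2.findContours(m,cv2.RETR_EXTERNAL,cv2.CHAIN_APPROX_NONE)[0],key=cv2.contourArea)
P=np.array([onz(c,a,b,39)[:2] for a,b in ct[:,0]+0.0],np.float32); print("ring",cv2.minEnclosingCircle(P), cv2.fitEllipse(P))
for v in range(160,212,6): print(v,g[v,310:340].round().astype(int))
E
```

```text
box ((497.3492736816406, 368.0921630859375), (89.15892791748047, 103.89620971679688), 8.38798713684082)
ring ((498.9656677246094, 368.7334289550781), 28.35533905029297) ((499.0419006347656, 368.74896240234375), (51.7796630859375, 51.9652214050293), 157.59469604492188)
160 [244 244 244 245 245 244 242 238 233 230 224 211 194 197 207 217 222 225
 228 233 238 242 243 242 243 244 246 243 233 214]
166 [167 123 104 103 104 102  93  70  45  35  36  44  58  74  68  51  42  41
  50  74  94 100 101 100  99 108 146 195 226 237]
172 [100 100 100 100  99  99  95  82  75  86  97 135 204 243 238 186 119  93
  81  70  81  93  95  96  95  95  96  95  95  98]
178 [ 96  96  96  96  96  96  93  83  71  81  92 107 149 187 191 159 110  91
  80  67  73  87  93  92  92  92  91  91  89  91]
184 [92 93 92 92 91 91 89 80 70 76 88 90 90 90 90 89 88 85 78 66 71 84 88 87
 88 88 88 87 85 88]
190 [ 89  89  87  88  88  87  86  81  72  71  83  87  86  88  87  85  83  82
  76  66  64  78  84  84  85  84  86  97 143 195]
196 [242 239 231 216 190 158 125  99  80  68  75  83  84  83  82  81  79  79
  74  71  91 134 177 210 230 238 242 243 238 225]
202 [177 177 178 179 182 189 196 194 173 120  80  79  80  78  78  76  76  75
  72  74 106 152 177 181 182 181 181 181 180 180]
208 [178 179 179 179 180 180 180 180 176 164 143 129 128 128 130 132 135 136
 137 147 163 174 177 178 177 177 178 178 178 178]
```

View pics/t2.png

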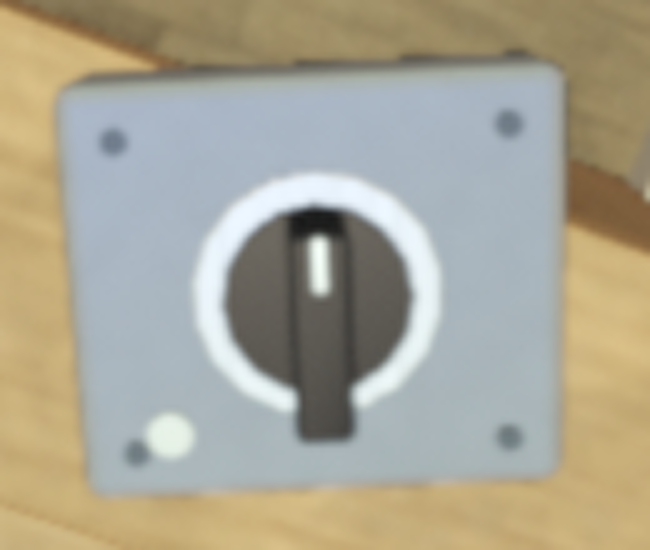

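```bash
python3 - <<'E'
from h import *
import pickle
c=pickle.load(open("t.pkl","rb"))
a=onz(c,323.6,167.5,81); b=onz(c,325,207.5,81); print(a,b,(a+b)/2,np.degrees(np.arctan2(*(b-a)[[1,0]])))
a=onz(c,323.5,172,81); b=onz(c,325.1,202,81); print(np.degrees(np.arctan2(*(b-a)[[1,0]])))
print("jar",onz(c,312,270,47))
s=arm.state(); print(s["position"],yawof(s)); plan([[498.7,368.6,110,188.4]])
E
```

```text
[478.33275338 366.12068207  81.        ] [517.69010489 371.68261037  81.        ] [498.01142914 368.90164622  81.        ] 8.043698372186315
9.058827905910096
jar [607.41552007 367.03647555  47.        ]
[499.56159993 359.95733584 219.5833172 ] -174.41567052419597
[0.0, 8.8, 109.6, -0.06, 0.0, -2.82]
```

Emit:
drive_tool(series=[[0,4,35,0,0,-1.4,40],[0,8.8,70,0,0,-2.8,40],[0,8.8,100,0,0,-2.8,40],[0,8.8,109,0,0,-2.8,40],[0,8.8,109,0,0,-2.8,40]])

```text
t: 26.6
position: [498.8, 367.7, 110.2]
ee_rot: [-0.0, -0.073, 0.997, -0.001]
contact_force: [-0.5, 0.6, 0.5]
finger_gap: 0.45
```

Emit:
drive_tool(series=[[0,0,0,0,0,0,40],[0,0,0,0,0,0,40]])

```text
t: 26.8
position: [499.3, 370.1, 112.6]
ee_rot: [0.001, -0.074, 0.997, 0.001]
contact_force: [0.8, 0.5, 0.7]
finger_gap: 0.456
```

```bash
python3 - <<'E'
from h import *
import pickle
c=cam("wrist");cv2.imwrite("pics/u.png",c["im"]);pickle.dump(c,open("u.pkl","wb"))
s=arm.state(); p=[*s["position"],yawof(s)]; print(p,s["joints"].round(2),s["t"],s["wrist_torque"])
plan([[498.4,368.8,61,188.4]])
print(proj(c,[498.4,368.8,81]))
E
```

```text
[np.float64(499.1501275001765), np.float64(370.0718729116318), np.float64(112.41468857394379), np.float64(-171.5457987228685)] [-0.11  0.85 -0.91  1.67  0.77  1.01  0.43] 26.85 [ 0.05675119 -0.16728425 -0.03356955]
[1.0, -1.2, 51.4, 0.06, 0.13, 0.05]
(np.float64(314.8165043767731), np.float64(230.57821999065456))
```

View pics/u.png

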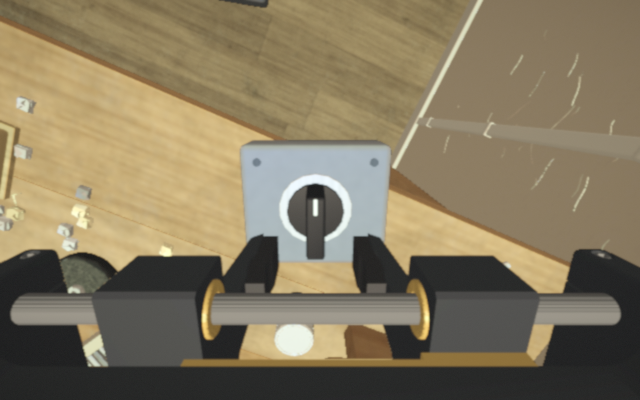

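```bash
python3 - <<'E'
from h import *
import pickle
c=pickle.load(open("u.pkl","rb")); im=c["im"]; g=im.mean(2)
print(g[178:206,312].round().astype(int)); print(g[250:266,312].round().astype(int))
cv2.imwrite("pics/u2.png",cv2.resize(im[160:275,250:380],None,fx=5,fy=5,interpolation=cv2.INTER_CUBIC))
m=np.zeros(g.shape,np.uint8); m[168:250,272:360]=(g[168:250,272:360]>190)*255
ct=max(cv2.findContours(m,cv2.RETR_EXTERNAL,cv2.CHAIN_APPROX_NONE)[0],key=cv2.contourArea)
for z in (39,42):
    P=np.array([onz(c,a,b,z)[:2] for a,b in ct[:,0]+0.0],np.float32); print("ring",cv2.minEnclosingCircle(P))
for v in (192,196,258): print(onz(c,315.5,v,81))
E
```

```text
[246 247 247 245 234 190 106  38  30  29  31  29  32  30  31  30  31  31
  34  40  59  88 117 126 126 126 125 127]
[ 69  67  67  68  66  66  66  67  80 125 165 171 171 174 176 176]
ring ((499.06732177734375, 368.99566650390625), 27.98177719116211)
ring ((498.03875732421875, 368.84478759765625), 27.58551597595215)
[473.89816565 365.62049886  81.        ]
[476.34352814 365.9803177   81.        ]
[516.95135477 371.95548957  81.        ]
```

View pics/u2.png

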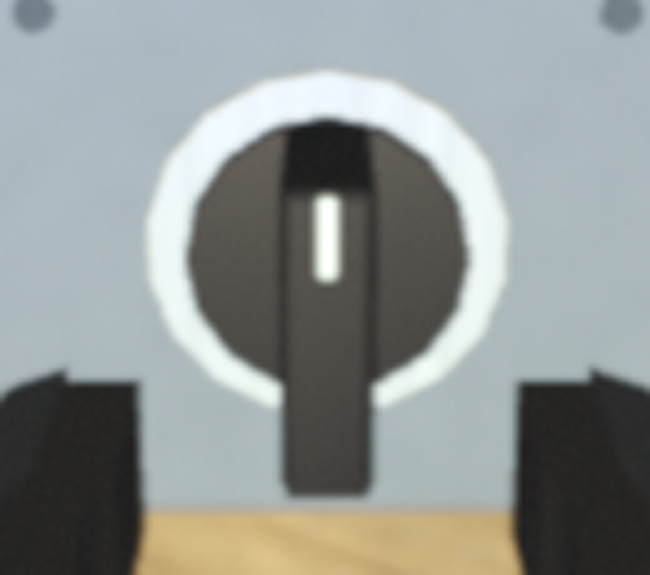

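Emit:
drive_tool(series=[[1.1,-1,20,0,0,0,40],[1.1,-1,40,0,0,0,40],[1.1,-1,51,0,0,0,40],[1.1,-1,51,0,0,0,30],[1.1,-1,51,0,0,0,20]], squeeze=20)

```text
t: 27.35
position: [497.0, 368.5, 59.3]
ee_rot: [-0.0, -0.074, 0.997, -0.0]
contact_force: [0.6, 0.2, 0.3]
finger_gap: 0.297
```

```bash
python3 - <<'E'
from h import *
s=arm.state(); p=[*s["position"],yawof(s)]; print(p,s["joints"].round(2),s["t"],s["finger_gap"]*88.1,s["contact_force"],s["wrist_torque"])
E
```

```text
[np.float64(496.9637475021286), np.float64(368.54896723182776), np.float64(59.30111926220961), np.float64(-171.4862521058561)] [-0.14  0.92 -0.85  1.69  0.84  0.94  0.39] 27.35 26.1487401817557 [0.64302773 0.20832266 0.32894881] [ 0.09148986 -0.13374465 -0.00256232]
```

Emit:
drive_tool(series=[[-1,0,0,0,0,0,18],[-1,0,0,0,0,0,8],[-1,0,0,0,0,0,8],[-1,0,0,0,0,0,8]])

```text
t: 27.75
position: [498.5, 369.9, 60.2]
ee_rot: [0.0, -0.074, 0.997, 0.001]
contact_force: [1.3, 5.3, -2.8]
finger_gap: 0.138
```

```bash
cat > kn.py <<'E'
from h import *
s=arm.state(); print(np.round([*s["position"],yawof(s)],2),s["t"],round(s["finger_gap"]*88.1,1),s["contact_force"].round(1),s["wrist_torque"].round(3))
E
python3 kn.py
```

```text
[ 498.48  369.88   60.2  -171.49] 27.75 12.2 [ 1.3  5.3 -2.8] [ 1.09  -0.362 -0.069]
```

Emit:
drive_tool(series=[[0,0.4,0,0,0,4,8],[0,0.4,0,0,0,9,8],[0,0.4,0,0,0,14,8],[0,0.4,0,0,0,19,8],[0,0.4,0,0,0,24,8]])

```text
t: 28.25
position: [498.5, 369.5, 60.2]
ee_rot: [0.0, 0.137, 0.991, 0.0]
contact_force: [0.4, 2.2, -0.8]
finger_gap: 0.136
```

```bash
python3 kn.py
```

```text
[498.47 369.47  60.2  164.31] 28.25 12.0 [ 0.4  2.2 -0.8] [ 0.509 -0.179  0.068]
```

Emit:
drive_tool(series=[[0,0,0,0,0,0,8]])

```text
t: 28.35
position: [498.5, 369.4, 60.2]
ee_rot: [0.0, 0.135, 0.991, 0.0]
contact_force: [0.2, 3.1, 0.5]
finger_gap: 0.136
```

```bash
python3 kn.py
```

```text
[498.47 369.44  60.2  164.47] 28.35 12.0 [0.2 3.1 0.5] [ 0.592 -0.226  0.107]
```

Emit:
drive_tool(series=[[0,0,0,0,0,3,8],[0,0,0,0,0,6,8],[0,0,0,0,0,6,8]])

```text
t: 28.65
position: [498.4, 369.3, 60.2]
ee_rot: [0.0, 0.186, 0.983, 0.0]
contact_force: [0.4, 2.1, 1.8]
finger_gap: 0.131
```

```bash
python3 kn.py
```

```text
[498.41 369.33  60.17 158.6 ] 28.65 11.5 [0.4 2.1 1.8] [ 0.48  -0.179  0.057]
```

Emit:
drive_tool(series=[[0,0,0,0,0,2,8],[0,0,0,0,0,2,8]])

```text
t: 28.85
position: [498.5, 369.3, 60.2]
ee_rot: [0.0, 0.203, 0.979, 0.0]
contact_force: [0.4, 1.6, 3.4]
finger_gap: 0.141
```

```bash
python3 kn.py
```

```text
[498.45 369.28  60.16 156.63] 28.85 12.4 [0.4 1.6 3.4] [ 0.335 -0.121  0.05 ]
```

Emit:
drive_tool(series=[[0,0,0,0,0,2,8],[0,0,0,0,0,2,8]])

```text
t: 29.05
position: [498.4, 369.2, 60.1]
ee_rot: [0.0, 0.22, 0.976, 0.0]
contact_force: [0.1, 1.6, 4.6]
finger_gap: 0.132
```

```bash
python3 kn.py
```

```text
[498.4  369.24  60.15 154.61] 29.05 11.7 [0.1 1.6 4.6] [ 0.396 -0.059  0.117]
```

Emit:
drive_tool(series=[[0,0,0,0,0,2,8],[0,0,0,0,0,2,8]])

```text
t: 29.25
position: [498.4, 369.2, 60.1]
ee_rot: [0.0, 0.237, 0.972, 0.0]
contact_force: [-0.3, 1.9, 5.4]
finger_gap: 0.135
```

```bash
python3 kn.py
```

```text
[498.42 369.21  60.14 152.61] 29.25 11.9 [-0.3  1.9  5.4] [ 0.289 -0.017  0.054]
```

Emit:
drive_tool(series=[[0,0,0,0,0,2,8],[0,0,0,0,0,2,8]])

```text
t: 29.45
position: [498.4, 369.1, 60.2]
ee_rot: [0.0, 0.254, 0.967, 0.0]
contact_force: [-0.1, 1.4, 5.0]
finger_gap: 0.132
```

```bash
python3 kn.py
```

```text
[498.42 369.15  60.16 150.61] 29.45 11.6 [-0.1  1.4  5. ] [0.261 0.03  0.025]
```

Emit:
drive_tool(series=[[0,0,0,0,0,2,8],[0,0,0,0,0,2,8]])

```text
t: 29.65
position: [498.4, 369.2, 60.2]
ee_rot: [0.0, 0.27, 0.963, 0.0]
contact_force: [-0.3, 0.7, 5.5]
finger_gap: 0.131
```

```bash
python3 kn.py
```

```text
[498.37 369.2   60.16 148.61] 29.65 11.6 [-0.3  0.7  5.5] [0.268 0.042 0.082]
```

Emit:
drive_tool(series=[[0,0,0,0,0,2,8],[0,0,0,0,0,2,8]])

```text
t: 29.85
position: [498.3, 369.1, 60.2]
ee_rot: [0.0, 0.287, 0.958, 0.0]
contact_force: [-0.2, 0.6, 6.8]
finger_gap: 0.137
```

```bash
python3 kn.py
```

```text
[498.34 369.14  60.15 146.61] 29.85 12.0 [-0.2  0.6  6.8] [0.239 0.039 0.011]
```

```bash
echo 'print("j7",s["joint_efforts"][6].round(3), s["joints"].round(2))' >> kn.py; python3 kn.py
```

```text
[498.34 369.14  60.15 146.61] 29.85 12.0 [-0.2  0.6  6.8] [0.239 0.039 0.011]
j7 -0.342 [-0.22  0.86 -0.71  1.7   0.7   0.87 -0.25]
```

Emit:
drive_tool(series=[[0,0,0,0,0,2,8],[0,0,0,0,0,2,8]])

```text
t: 30.05
position: [498.3, 369.1, 60.1]
ee_rot: [0.0, 0.304, 0.953, -0.0]
contact_force: [-0.8, 1.5, 6.2]
finger_gap: 0.129
```

```bash
python3 kn.py
```

```text
[498.29 369.1   60.13 144.61] 30.05 11.4 [-0.8  1.5  6.2] [0.252 0.027 0.091]
j7 -0.343 [-0.23  0.85 -0.7   1.7   0.7   0.86 -0.28]
```

Emit:
drive_tool(series=[[0,0,0,0,0,2,8],[0,0,0,0,0,2,8]])

```text
t: 30.25
position: [498.3, 369.1, 60.1]
ee_rot: [0.0, 0.321, 0.947, -0.0]
contact_force: [-0.7, 1.2, 6.4]
finger_gap: 0.138
```

```bash
python3 kn.py
```

```text
[498.28 369.08  60.13 142.61] 30.25 12.1 [-0.7  1.2  6.4] [0.224 0.029 0.053]
j7 -0.345 [-0.23  0.85 -0.7   1.7   0.69  0.86 -0.32]
```

Emit:
drive_tool(series=[[0,0,0,0,0,2,8],[0,0,0,0,0,2,8]])

```text
t: 30.45
position: [498.3, 369.0, 60.2]
ee_rot: [0.0, 0.337, 0.942, -0.0]
contact_force: [-1.5, 1.2, 6.6]
finger_gap: 0.135
```

```bash
python3 kn.py
```

```text
[498.3  369.04  60.17 140.61] 30.45 11.9 [-1.5  1.2  6.6] [0.165 0.077 0.091]
j7 -0.347 [-0.24  0.85 -0.69  1.7   0.68  0.86 -0.35]
```

Emit:
drive_tool(series=[[0,0,0,0,0,2,8],[0,0,0,0,0,2,8]])

```text
t: 30.65
position: [498.3, 369.0, 60.2]
ee_rot: [0.0, 0.353, 0.935, -0.0]
contact_force: [-1.1, 0.1, 6.4]
finger_gap: 0.138
```

```bash
python3 kn.py
```

```text
[498.26 369.03  60.16 138.61] 30.65 12.2 [-1.1  0.1  6.4] [0.1   0.093 0.044]
j7 -0.348 [-0.24  0.84 -0.68  1.7   0.68  0.85 -0.38]
```

Emit:
drive_tool(series=[[0,0,0,0,0,2,8],[0,0,0,0,0,2,8]])

```text
t: 30.85
position: [498.2, 369.0, 60.2]
ee_rot: [0.0, 0.37, 0.929, -0.0]
contact_force: [-0.4, 0.7, 6.6]
finger_gap: 0.133
```

```bash
python3 kn.py
```

```text
[498.25 368.99  60.16 136.62] 30.85 11.8 [-0.4  0.7  6.6] [0.147 0.127 0.105]
j7 -0.357 [-0.25  0.84 -0.67  1.7   0.67  0.85 -0.41]
```

Emit:
drive_tool(series=[[0,0,0,0,0,1.5,8],[0,0,0,0,0,1.5,8]])

```text
t: 31.05
position: [498.2, 369.0, 60.1]
ee_rot: [0.0, 0.382, 0.924, -0.0]
contact_force: [-1.0, 1.0, 6.3]
finger_gap: 0.134
```

```bash
python3 kn.py
```

```text
[498.18 368.97  60.13 135.14] 31.05 11.8 [-1.   1.   6.3] [0.141 0.133 0.189]
j7 -0.341 [-0.25  0.84 -0.67  1.7   0.67  0.85 -0.43]
```

Emit:
drive_tool(series=[[0,0,0,0,0,0,8]])

```text
t: 31.15
position: [498.2, 369.0, 60.1]
ee_rot: [0.0, 0.381, 0.924, -0.0]
contact_force: [-0.8, 0.9, 6.8]
finger_gap: 0.136
```

```bash
python3 kn.py
```

```text
[498.2  368.99  60.14 135.18] 31.15 12.0 [-0.8  0.9  6.8] [0.054 0.163 0.141]
j7 -0.162 [-0.25  0.84 -0.67  1.7   0.67  0.85 -0.43]
```

Emit:
drive_tool(series=[[0,0,0,0,0,1.5,8],[0,0,0,0,0,1.5,8]])

```text
t: 31.35
position: [498.2, 369.0, 60.1]
ee_rot: [0.0, 0.394, 0.919, -0.0]
contact_force: [-1.9, 1.4, 7.1]
finger_gap: 0.131
```

```bash
python3 kn.py
```

```text
[498.18 368.97  60.14 133.64] 31.35 11.6 [-1.9  1.4  7.1] [0.069 0.105 0.202]
j7 -0.39 [-0.25  0.84 -0.66  1.7   0.66  0.84 -0.45]
```

Emit:
drive_tool(series=[[0,0,0,0,0,1.5,8],[0,0,0,0,0,1.5,8]])

```text
t: 31.55
position: [498.2, 368.9, 60.1]
ee_rot: [0.0, 0.406, 0.914, -0.0]
contact_force: [-0.3, 0.4, 6.7]
finger_gap: 0.134
```

```bash
python3 kn.py
```

```text
[498.17 368.92  60.14 132.15] 31.55 11.8 [-0.3  0.4  6.7] [0.141 0.129 0.278]
j7 -0.441 [-0.26  0.84 -0.66  1.7   0.65  0.84 -0.47]
```

Emit:
drive_tool(series=[[0,0,0,0,0,0,8],[0,0,0,0,0,0,8]])

```text
t: 31.75
position: [498.2, 368.9, 60.1]
ee_rot: [0.0, 0.405, 0.914, -0.0]
contact_force: [-1.1, -0.5, 7.8]
finger_gap: 0.136
```

```bash
python3 kn.py
```

```text
[498.16 368.93  60.14 132.19] 31.75 12.0 [-1.1 -0.5  7.8] [0.05  0.087 0.27 ]
j7 -0.249 [-0.26  0.84 -0.66  1.7   0.65  0.84 -0.47]
```

Emit:
drive_tool(series=[[0,0,0,0,0,0,8],[0,0,0,0,0,0,8],[0,0,0,0,0,0,8],[0,0,0,0,0,0,8],[0,0,0,0,0,0,8]])

```text
t: 32.25
position: [498.2, 368.9, 60.1]
ee_rot: [0.0, 0.405, 0.914, -0.0]
contact_force: [-0.9, 1.0, 8.1]
finger_gap: 0.138
```

```bash
python3 kn.py
```

```text
[498.17 368.92  60.14 132.19] 32.25 12.1 [-0.9  1.   8.1] [0.113 0.204 0.254]
j7 -0.248 [-0.26  0.84 -0.66  1.7   0.65  0.84 -0.47]
```

Emit:
drive_tool(series=[[0,0,0,0,0,-6,8],[0,0,0,0,0,-13,8],[0,0,0,0,0,-20,8],[0,0,0,0,0,-27,8],[0,0,0,0,0,-34,8]])

```text
t: 32.75
position: [498.5, 369.5, 60.2]
ee_rot: [0.0, 0.118, 0.993, 0.0]
contact_force: [-0.2, 2.8, 4.2]
finger_gap: 0.138
```

Emit:
drive_tool(series=[[0,0,0,0,0,-7,8],[0,0,0,0,0,-14,8],[0,0,0,0,0,-20,8],[0,0,0,0,0,-21.5,8],[0,0,0,0,0,-21.5,8]])

```text
t: 33.25
position: [498.5, 369.9, 60.2]
ee_rot: [0.0, -0.066, 0.998, 0.001]
contact_force: [0.5, 4.6, 5.2]
finger_gap: 0.134
```

```bash
python3 kn.py
```

```text
[ 498.55  369.92   60.17 -172.44] 33.25 11.8 [0.5 4.6 5.2] [ 0.875 -0.291  0.032]
j7 0.264 [-0.14  0.92 -0.85  1.69  0.83  0.94  0.38]
```

Knob nearly home (1° short). Open, let the spring finish, and rise.

Emit:
drive_tool(series=[[0,0,0,0,0,0,30],[0,0,0,0,0,0,40],[0,0,0,0,0,0,40],[0,0,-10,0,0,0,40],[0,0,-40,0,0,0,40]])

```text
t: 33.75
position: [497.0, 367.1, 98.0]
ee_rot: [-0.002, -0.065, 0.998, -0.002]
contact_force: [0.2, -0.1, 1.2]
finger_gap: 0.451
```

Emit:
drive_tool(series=[[0,0,-45,0,0,0,40],[0,0,-90,0,0,0,40],[0,0,-130,0,0,0,40],[0,0,-130,0,0,0,40],[0,0,-130,0,0,0,40]])

```text
t: 34.25
position: [498.5, 368.9, 230.7]
ee_rot: [0.001, -0.065, 0.998, 0.0]
contact_force: [-0.2, 0.4, -0.2]
finger_gap: 0.456
```

```bash
python3 - <<'E'
from h import *
c=cam("wrist");cv2.imwrite("pics/v.png",c["im"])
c=cam("scene");cv2.imwrite("pics/v2.png",c["im"])
c=cam("side");cv2.imwrite("pics/v3.png",cv2.resize(c["im"][160:340,200:470],(800,533),interpolation=cv2.INTER_CUBIC))
s=arm.state(); print(s["t"],s["position"],s["contact_force"])
E
```

```text
34.4 [497.75802835 368.09231722 228.1727109 ] [-0.49235168  0.26220461 -0.07281285]
```

View pics/v.png

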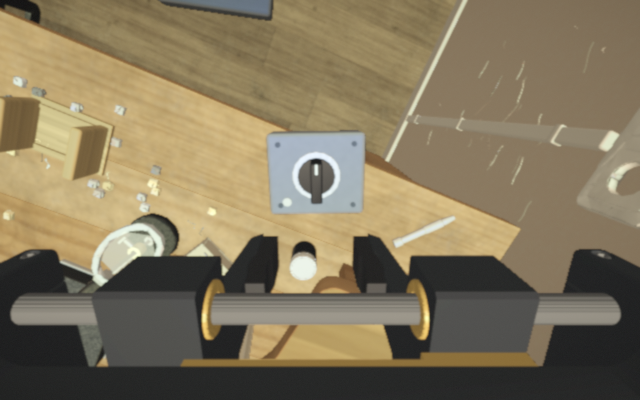

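View pics/v2.png

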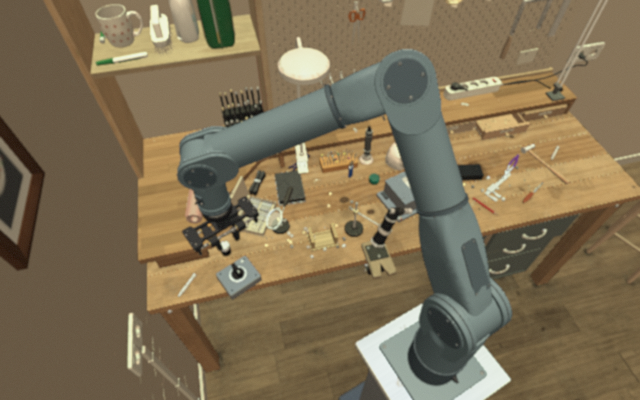

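View pics/v3.png

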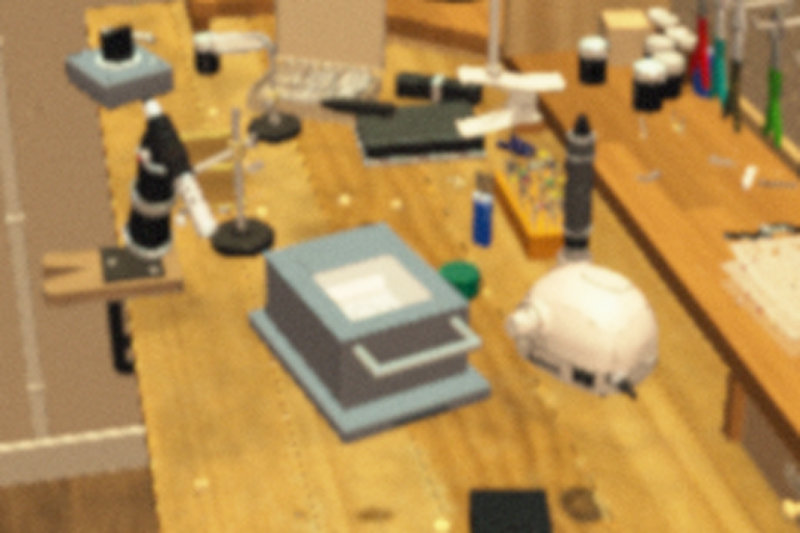

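```bash
python3 -c "
from h import *
print(sign_off())"
```

```text
the job is handed in; nothing more can be done
None
```

The job is done and handed in at about 34 s of the 72 s allowed; sign-off reports no verdict.

- **Block:** I took it from the stand, set it down on the free patch, regripped it by its ends and lowered it to contact on the pad before letting go. The camera put its centre at (494.5, -298.3) and the pad's centre at (494.2, -299.1), so it is centred to within about 1 mm.
- **Hood:** I held the bar all the way down and closed the hood slowly onto its seat. The tool stopped within about 0.5 mm of the computed shut height, with the upward reaction rising to 17 N. The side view afterwards shows the hood flush on the base.
- **Knob:** I turned it clockwise about 56 degrees. The wrist moment rose from about 0.07 to 0.27 N m, which is firm contact, roughly 0.17 N m over the spring and well short of forcing. I held it there about 0.7 s, turned back with it to about 1 degree short of rest, and released it. The last picture shows the bar back at rest.
- **Other items:** The flux pot, brush and jar appear where they stood, and the arm is clear of everything with no force on the tool.

One reading disagreed. The joint 7 effort jumped about while the knob was against its stop, so I relied on the wrist moment, which itself scatters by about 0.03 N m.

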